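# Refit the bangle polisher's wheel stack and set its speed

## Task

Refit the bangle polisher: first turn its speed dial down to zero, then take off the brass collar, put the worn brown wheel in the black scrap tray, and thread the polishing wheels laid out on the bench down the spindle in order of grit, coarsest at the bottom (white, black, blue, pink - whichever of them are there), with the collar back on top, everything fully home. Slide the work rest in until its yellow pointer stands at the red line, and only when all that is done turn the speed dial up to the red marker. Leave the other things on the bench where they are.

Things in the scene. Friction and masses are not known exactly. Their poses are not given: they have to be found in the camera images.
- polisher: the vertical-spindle bangle polisher: a fixed green box with a steel deck, 240 mm (x) by 400 mm (y), deck 80 mm high. Origin at the centre of its underside; x points away from the robot at yaw 0, y left along its width, z up. On the deck: the spindle at (25, 0), the speed dial's axis at (-10, -130), the work rest on its rails at (25, 77 to 155); the rest of the deck is flat and bare
- spindle_seat (a point): centre of the seat on which the wheels rest: top of the spindle's flange (52 mm across, 12 mm above the deck). The 16 mm spindle rises 58 mm from here, its last 10 mm tapered to 7 mm
- dial (a joint): speed dial angle (rad), 0 at its zero stop, grows clockwise seen from above to 4.71 at the other stop; stays where it is left (friction 0.05 N m). Eleven black ticks, 0 to 10, on the white plate, the 0, 5 and 10 ticks thick; seen from the robot, 0 is at the lower left (135 degrees anticlockwise from the polisher's x axis) and 10 at the lower right
- dial_grip (a point): point on the vertical axis of the dial, at the height to grip its bar (31 mm above the white dial plate, 6 mm below the bar's top). The black knob has a round skirt 68 mm across and 10 mm tall, and on it a bar handle 54 mm long, 14 mm wide, from 10 to 37 mm above the plate. x of this frame points along the bar to the pointer end
- dial_pointer (a point): tip of the dial's yellow pointer line, 36 mm from the dial's axis, at plate height; turns with the dial
- set_mark (a point): inner tip of the red speed marker clipped over the edge of the dial plate, 36 mm from the dial's axis; fixed, but set at another angle each time. The dial is on the marker when dial_pointer is at this point
- rest (a joint): position of the work rest on its rails (m): 0 pulled right back from the spindle, grows towards the spindle (along the polisher's -y) to the stop at 0.083; 0.078 is at the red line. About 3 N of friction; stays where it is left
- rest_handle (a point): point on the axis of the work rest's upright black handle (22 mm diameter, from 43 to 77 mm above the deck), 66 mm above the deck. The rest's aluminium plate (70 mm along x, 46 mm along y, top 40 mm above the deck) begins 11 mm from this axis on the spindle side; below it is the carriage, 60 by 56 mm and 22 mm tall
- rest_pointer (a point): tip of the yellow pointer on the work rest's carriage, on the robot's side; moves with the rest
- rest_line (a point): the red line on the white scale beside the rails, where the rest's pointer must stand
- wheel_white: white polishing wheel, the coarsest: goes below all the others. Ring 60 mm across, 16 mm thick, bore 20.6 mm. Origin at its middle (half its thickness up, on the axis of the bore), z along the bore; both faces are alike. Starts flat on the bench; may be absent
- wheel_black: black polishing wheel, medium: above white, below blue and pink. Ring 60 mm across, 16 mm thick, bore 20.6 mm. Origin at its middle (half its thickness up, on the axis of the bore), z along the bore; both faces are alike. Starts flat on the bench; may be absent
- wheel_blue: blue polishing wheel, fine: above white and black, below pink. Ring 60 mm across, 16 mm thick, bore 20.6 mm. Origin at its middle (half its thickness up, on the axis of the bore), z along the bore; both faces are alike. Starts flat on the bench; may be absent
- wheel_pink: pink polishing wheel, extra fine: above all other wheels. Ring 60 mm across, 16 mm thick, bore 20.6 mm. Origin at its middle (half its thickness up, on the axis of the bore), z along the bore; both faces are alike. Starts flat on the bench; may be absent
- collar: brass clamp collar: ring 44 mm across, 26 mm tall, bore 20.6 mm, slips over the spindle. Origin at its middle (half its thickness up, on the axis of the bore), z along the bore; both ends are alike. Starts on the spindle on top of the worn wheel
- worn_wheel: worn brown wheel: ring 52 mm across, 16 mm thick, bore 20.6 mm. Origin at its middle (half its thickness up, on the axis of the bore), z along the bore; both faces are alike. Starts on the spindle, at the seat
- tray: black scrap tray, fixed, 150 mm (x) by 140 mm (y), walls 4 mm thick and 28 mm tall, floor 4 mm. Origin at the centre of its underside
- red_bar: bystander: dark red bar of polishing compound, 85 x 36 x 30 mm, loose. Leave it where it is
- green_bar: bystander: green bar of polishing compound, 95 x 42 x 34 mm, loose. Leave it where it is
- jar: bystander: closed glass jar with steel cap, 60 mm across, 75 mm tall, loose. Leave it where it is
- brush: bystander: brush lying flat, 180 mm long. Leave it where it is
- pliers: bystander: pliers with blue handles lying flat, 160 mm long. Leave it where it is
Things that resemble listed ones, but are neither listed nor needed, are in the scene too. Of the things like the wheel_white, leave any that is orange or turquoise; of the rest the smaller one is meant.

How it is judged:
By the outcome, as a careful person would: the job done as asked, in the order asked, and still so for the second after the job is handed in, with the robot touching nothing.
Of wheel_white, wheel_black, wheel_blue, wheel_pink only 2 to 3 are there at a start; the rules pass over those that are not, and their reading is None.
At some moment in a run one of wheel_white, wheel_black, wheel_blue, wheel_pink may be knocked a few centimetres aside while the robot is not near it.
Once in a run the grip may slacken for a moment while it holds something.
It also fails if it takes over 210 s, if anything falls off the work surface, if the arm or the gripper's body presses on something with over 40 N, if the wrist force passes 120 N, or if a joint passes its speed limit or range.

## Robot

A 6-joint arm with a two-finger parallel gripper is mounted at the origin on the work surface. World frame = base frame: x ahead of the robot, y to its left, z up, the work surface at z = 0. Lengths are in mm, angles in rad, forces in N, time in s.
With the tool pointing down it reaches from about 275 to 750 mm from the base axis. Payload 10.2 kg.
Tool frame: the origin (TCP) lies midway between the tips of the shut fingers; the grasp point (between the pads) lies 19 mm behind it; z points along the fingers, y is the line along which they close (so a half turn about z gives the same grasp; the last joint's range is limited). The gripper opens to 85 mm and grips with 20 to 120 N. Pads are 22 mm wide; open, the fingers measure 114 mm over their backs; the gripper's body (76 mm by 85 mm) begins 54 mm behind the grasp point. The pads swing forward as they close: fully open they stand 13 mm farther back than shut.
Start: joints at [0.887, 0.313, 1.498, -0, 1.331, -0.223], TCP at [233.462, 470.241, 231.294] pointing down, gripper open.
Joint ranges: [-2.94, 2.94], [-0.97, 2.17], [0.19, 2.56], [-1.23, 4.37], [0.02, 3.11], [-2.88, 2.88]. Speed limits (rad/s): [2.39, 2.39, 3.01, 3.14, 3.14, 3.14].

## Interface

Orientations are given as a unit quaternion [w, x, y, z].
In Python, from rig import ctrl, capture, camera_info gives the robot as it stands.
- The arm moves only by the tool apply_moves, never from a script. Its argument "targets" is a list of rows, each a list of 3 entries, a list of its own where there are three numbers: the finger opening in mm, from 0 to 85.4, then the shift along the world's x, y, z in mm, then the turn, a rotation vector about the world's x, y, z in degrees. In form: [[grip, [dx, dy, dz], [rx, ry, rz]], ...]. A call has 1 to 20 rows; each row is the pose to reach, as a shift and turn from the pose commanded when the call began; what a row does not reach only later rows make up. A row lasts 1/10 s, in which the tool goes at most 50 mm and 8.59 degrees, less where a joint would pass 70% of its speed; a pose out of reach is approached as far as the arm can. A call with a gripper value outside its range is refused whole. The fingers move at their own pace and stop on an object; "squeeze" is the grip in N (left out, the last holds). Time passes only in rows, so rows that repeat a pose let the fingers close. It gives the time, the measured TCP pose, the force, the opening and the grip force at its end, in the units of the state.
- ctrl.sense(): the state, without advancing time (a new reading comes with each control period).
- capture(name): name is "scene" or "side" or "wrist"; returns (picture, depth): 384x512x3 uint8, blue, green, red; 384x512 float32, mm along the optical axis (not along the pixel's ray), 0 where there is no reading.
- camera_info(name): a dict with "vfov" (degrees; the focal length in pixels is half the picture's height over the tangent of half this angle, whatever the lens; pixels are square), "cx", "cy" (the principal point, pixels), "k1" (the pictures are not rectified: a ray, as slopes to the right and down, at radius r is drawn at 1 + k1 r^2 times it, then the intrinsics apply), "extrinsics" (4x4, takes a point from camera to world coordinates). Camera axes: x right, y down, z forward; pixel columns grow to the right and rows downward; lengths in mm; the calibration is good to about 2 mm. A picture is of the moment at which its call begins: read the wrist's pose just before it. camera_info takes no time and is no camera call; for the wrist camera it gives the pose at the moment of the call.
- ctrl.finish_job(): hands the job in; it is judged then, once.
The state is a dict: "time_s": time; "joints": joint angles; "dq": joint speeds; "tau": joint torques, N m; "eef_pos": TCP position; "ee_rot": TCP orientation; "force": force on the tool from outside, world axes, zero at the start; "wrist_torque": the same for the moment, N m; "grip_width": opening from 0.0 (shut) to 1.0 (fully open); "grip_force": force on a finger pad.
Only numpy, scipy, OpenCV 4.12 (cv2) and the standard library are available. Lean on these libraries where they do the work, as an engineer would, in place of code of your own. Each camera call takes 0.05 s, during which the arm holds its last target. There are 200 camera calls.

## Working session

There is one attempt and no reset: what is moved stays moved. The work goes in short steps, Python scripts to look and compute and a tool call to move; the robot and the scene stay as the last step left them, time stands still between calls to the robot, and variables do not carry over. Pictures are saved under pics/ and viewed, at most 14 in all, crops included, and the job is handed in when it is done.

Besides the shell and the picture viewer there is one more tool, called after ">>>" as name(argument=value, ...) on one line, values as JSON. apply_moves: Moves the arm, as the interface text tells. Its arguments: {"type":"object","properties":{"targets":{"type":"array","items":{"type":"array"}},"squeeze":{"type":"number"}},"required":["targets"]}

```bash
ls; mkdir -p pics; cat > h.py <<'E'
import numpy as np,cv2
from rig import ctrl,capture,camera_info
def K(ci):
    f=192/np.tan(np.radians(ci['vfov'])/2); return f
def undist(ci,u,v):
    f=K(ci); x=(np.asarray(u,float)-ci['cx'])/f; y=(np.asarray(v,float)-ci['cy'])/f
    rd=np.hypot(x,y); r=rd.copy()
    for _ in range(20): r=rd/(1+ci['k1']*r*r)
    s=1/(1+ci['k1']*r*r); return x*s,y*s
def pts(ci,u,v,d):
    x,y=undist(ci,u,v); P=np.stack([x*d,y*d,np.asarray(d)+0*x,np.ones_like(x)],-1)
    return (P@np.array(ci['extrinsics']).T)[...,:3]
def atz(ci,u,v,z):
    x,y=undist(ci,u,v); E=np.array(ci['extrinsics']); d=np.stack([x,y,np.ones_like(x)],-1)@E[:3,:3].T
    o=E[:3,3]; return o+d*((z-o[2])/d[...,2])[...,None]
def cloud(ci,dep):
    v,u=np.mgrid[:384,:512]; return pts(ci,u,v,dep)
def proj(ci,P):
    E=np.linalg.inv(np.array(ci['extrinsics'])); q=np.asarray(P)@E[:3,:3].T+E[:3,3]
    x,y=q[...,0]/q[...,2],q[...,1]/q[...,2]; s=1+ci['k1']*(x*x+y*y); f=K(ci)
    return np.stack([ci['cx']+f*x*s,ci['cy']+f*y*s],-1)
def snap(name):
    ci=camera_info(name); p,d=capture(name); np.savez(f'{name}.npz',p=p,d=d); import pickle; pickle.dump(ci,open(name+'.pkl','wb')); return ci,p,d
def load(name):
    import pickle; z=np.load(name+'.npz'); return pickle.load(open(name+'.pkl','rb')),z['p'],z['d']
def fitc(xy):
    A=np.c_[2*xy,np.ones(len(xy))]; c=np.linalg.lstsq(A,(xy**2).sum(1),rcond=None)[0]
    return c[:2],np.sqrt(c[2]+c[0]**2+c[1]**2)
E
python3 - <<'E'
from h import *
im=[]
for n in ('scene','side'):
    ci,p,d=snap(n); print(n,ci['vfov'],ci['k1'],np.round(ci['extrinsics'],3).tolist())
    cv2.imwrite(f'pics/{n}0.png',cv2.resize(p,(800,600),interpolation=cv2.INTER_CUBIC))
s=ctrl.sense(); print({k:np.round(v,3).tolist() for k,v in s.items()})
E
```

```text
pics
scene 53.72194019057009 -0.017139457786537454 [[0.593, 0.5, -0.631, 1345.538], [0.805, -0.386, 0.451, -626.141], [-0.018, -0.775, -0.631, 956.952], [0.0, 0.0, 0.0, 1.0]]
side 47.603947482287154 -0.06855219096469829 [[-0.996, -0.051, 0.072, 408.517], [-0.088, 0.634, -0.768, 1048.071], [-0.006, -0.772, -0.636, 1010.205], [0.0, 0.0, 0.0, 1.0]]
{'time_s': 0.1, 'joints': [0.887, 0.313, 1.498, 0.0, 1.331, -0.223], 'dq': [0.001, -0.003, -0.002, 0.002, -0.001, 0.001], 'tau': [0.002, -41.29, -26.014, -0.0, 0.003, -0.0], 'eef_pos': [233.3, 470.065, 230.809], 'ee_rot': [-0.0, 0.228, 0.974, -0.001], 'force': [0.477, -0.078, 0.252], 'wrist_torque': [-0.031, 0.017, -0.023], 'grip_force': 0.0, 'grip_width': 1.001}
```

View pics/scene0.png

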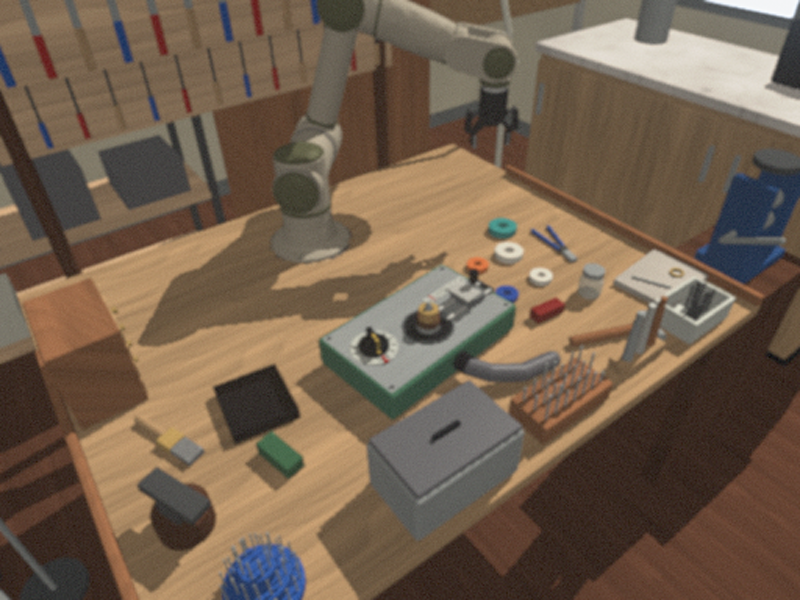

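View pics/side0.png

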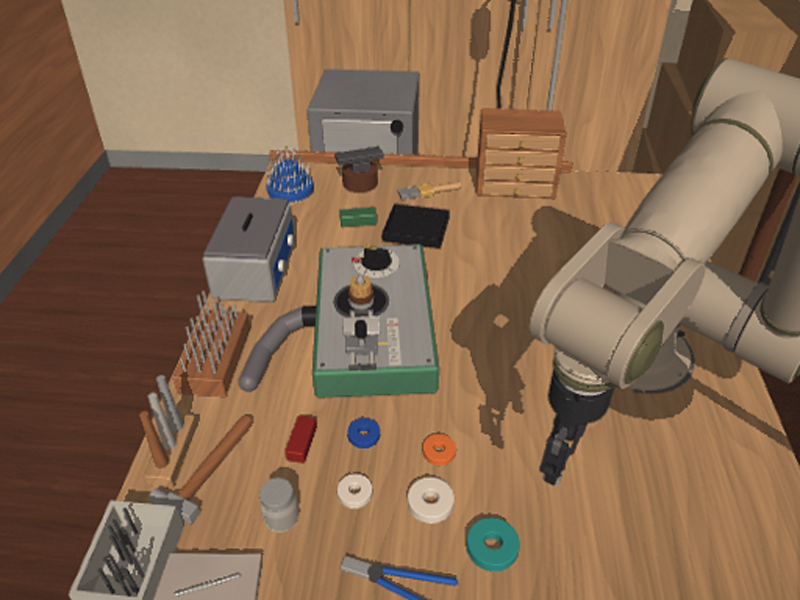

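The pictures show these things that could be taken for a wheel, as side-view pixels (800x600):
- **Blue** (364,433): wanted.
- **Small white** (355,490): this is wheel_white, the smaller of the two.
- **Large white** (430,500): decoy.
- **Orange** (439,449) and **turquoise** (493,543): decoys.

No black or pink wheel is visible. The polisher is at about (375,320), the tray at (417,226), and the collar at (360,290) on the brown wheel.

```bash
cat > m.py <<'E'
from h import *
from scipy.ndimage import label
for n in ('side','scene'):
    ci,p,d=load(n); C=cloud(ci,d); hsv=cv2.cvtColor(p,cv2.COLOR_BGR2HSV)
    H,S,V=[hsv[...,i].astype(int) for i in range(3)]
    X,Y,Z=C[...,0],C[...,1],C[...,2]; ok=d>0
    dk=ok&(abs(Z-80)<5)&(S<60)&(V>70)&(X>250)&(X<800)&(abs(Y)<450)
    L,k=label(dk); i=np.argmax(np.bincount(L.ravel())[1:])+1; q=C[L==i]
    r=cv2.minAreaRect(q[:,:2].astype(np.float32)); print(n,'deck z',np.median(q[:,2]),r)
    hull=cv2.convexHull(q[:,:2].astype(np.float32)); print(cv2.minAreaRect(hull),)
    b=ok&(Z>9)&(Z<24)&(X>150)&(X<800)&(Y>100)&(Y<800)
    L,k=label(b)
    for i in range(1,k+1):
        m=L==i
        if m.sum()<60: continue
        q=C[m]; rr=cv2.minAreaRect(q[:,:2].astype(np.float32))
        print(m.sum(),np.round(q.mean(0)),'rect',np.round(rr[0]),np.round(rr[1]),'zmed',round(float(np.percentile(q[:,2],80)),1),'bgr',np.median(p[m],0))
    t=ok&(Z>-3)&(Z<32)&(V<60)&(X>200)&(Y<-150)&(X<800)&(Y>-500)
    L,k=label(t); i=np.argmax(np.bincount(L.ravel())[1:])+1; q=C[L==i]
    print('tray',cv2.minAreaRect(q[:,:2].astype(np.float32)),np.percentile(q[:,2],[5,95]))
E
python3 m.py
```

```text
side deck z 82.00205942268178 ((508.2163391113281, -25.31036376953125), (131.97512817382812, 392.1825256347656), 7.879690647125244)
((508.2163391113281, -25.31036376953125), (131.97512817382812, 392.1825256347656), 7.879690647125244)
196 [524. 177.  17.] rect [525. 178.] [236.  10.] zmed 21.2 bgr [ 79. 105.  68.]
196 [777. 327.  19.] rect [781. 326.] [138.  20.] zmed 22.5 bgr [ 54.   80.5 127. ]
281 [541. 271.  16.] rect [542. 269.] [57. 61.] zmed 18.3 bgr [135.  69.  41.]
77 [646. 320.  17.] rect [638. 306.] [89. 31.] zmed 22.0 bgr [ 30.  31. 121.]
293 [401. 297.  16.] rect [401. 295.] [56. 61.] zmed 18.0 bgr [ 50. 102. 207.]
324 [541. 395.  15.] rect [541. 394.] [58. 58.] zmed 17.0 bgr [168. 189. 209.]
578 [411. 405.  20.] rect [411. 402.] [76. 76.] zmed 22.3 bgr [167. 188. 209.]
82 [647. 471.  17.] rect [649. 466.] [57. 25.] zmed 21.4 bgr [117.  130.5 140.5]
650 [311. 478.  21.] rect [311. 475.] [83. 84.] zmed 23.1 bgr [118. 127.  48.]
1620 [732. 570.  18.] rect [735. 569.] [139.  77.] zmed 20.1 bgr [129. 144. 162.]
512 [470. 539.  13.] rect [457. 547.] [ 47. 181.] zmed 14.3 bgr [
[... 452 characters left out ...]
77.5 191. ]
110 [477. 533.  14.] rect [464. 542.] [ 42. 164.] zmed 15.8 bgr [117.   94.   95.5]
125 [422. 399.  20.] rect [420. 403.] [65. 77.] zmed 23.0 bgr [179. 199. 211.]
97 [404. 292.  17.] rect [402. 296.] [57. 56.] zmed 19.1 bgr [ 70. 116. 206.]
112 [545. 388.  16.] rect [544. 389.] [55. 59.] zmed 18.9 bgr [184.5 204.5 215.5]
110 [544. 269.  17.] rect [542. 268.] [59. 54.] zmed 18.9 bgr [145.  88.  67.]
68 [664. 283.  16.] rect [667. 288.] [87. 34.] zmed 20.7 bgr [40. 47. 88.]
78 [783. 288.  18.] rect [782. 293.] [84. 23.] zmed 21.9 bgr [ 56.5  77.5 106.5]
tray ((488.42236328125, -399.6402893066406), (136.9789276123047, 156.69070434570312), 81.94802856445312) [ 1.86247491 26.22143945]
```

>>> apply_moves(targets=[[85, [20, -40, 40], [0, 0, 0]], [85, [40, -80, 80], [0, 0, 0]], [85, [55, -120, 110], [0, 0, 0]], [85, [70, -160, 140], [0, 0, 0]], [85, [85, -200, 160], [0, 0, 0]], [85, [100, -240, 170], [0, 0, 0]], [85, [120, -280, 170], [0, 0, 0]], [85, [140, -320, 170], [0, 0, 0]], [85, [160, -360, 170], [0, 0, 0]], [85, [180, -400, 170], [0, 0, 0]], [85, [200, -440, 170], [0, 0, 0]], [85, [220, -480, 170], [0, 0, 0]], [85, [235, -520, 170], [0, 0, 0]], [85, [250, -560, 170], [0, 0, 0]], [85, [250, -560, 170], [0, 0, 0]], [85, [250, -560, 170], [0, 0, 0]], [85, [250, -560, 170], [0, 0, 0]]])

```text
time_s: 1.8
eef_pos: [483.2, -89.0, 401.4]
ee_rot: [0.0, 0.228, 0.974, 0.0]
force: [-0.1, 0.4, -0.4]
grip_width: 0.998
grip_force: 0.0
```

```bash
python3 - <<'E'
from h import *
ci,p,d=snap('wrist'); s=ctrl.sense(); print(np.round(s['eef_pos'],1),np.round(s['ee_rot'],3),np.round(s['joints'],2),np.round(ci['extrinsics'],2).tolist(),ci['vfov'])
cv2.imwrite('pics/w1.png',cv2.resize(p,(800,600),interpolation=cv2.INTER_CUBIC))
E
```

```text
[483.2 -88.8 401.6] [0.    0.228 0.974 0.   ] [-0.42  0.18  1.23  0.    1.73 -1.53] [[0.44, 0.85, 0.27, 413.79], [0.9, -0.42, -0.14, -55.38], [0.0, 0.3, -0.95, 544.13], [0.0, 0.0, 0.0, 1.0]] 62.08007735037806
```

View pics/w1.png

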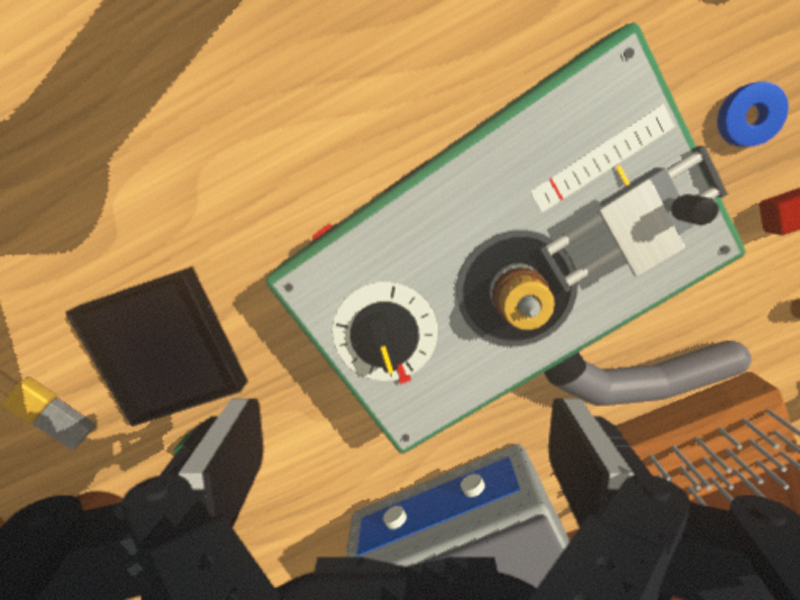

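The wrist view shows the dial centre at (385,333), its yellow pointer tip at about (391,373) and the red marker tip at about (402,368). The collar and spindle tip are at (529,303), and the rest handle at (700,208). Next I'll measure these.

```bash
python3 - <<'E'
from h import *
from scipy.ndimage import label
ci,p,d=load('wrist'); C=cloud(ci,d); hsv=cv2.cvtColor(p,cv2.COLOR_BGR2HSV)
H,S,V=[hsv[...,i].astype(int) for i in range(3)]
X,Y,Z=C[...,0],C[...,1],C[...,2]
# box outline: points of deck height, polished top
m=(d>0)&(abs(Z-81)<8)&(X>400)&(X<700)&(abs(Y)<260)
L,k=label(m); i=np.argmax(np.bincount(L.ravel())[1:])+1; q=C[L==i]
print('deckz',np.median(q[:,2]),cv2.minAreaRect(q[:,:2].astype(np.float32)))
def comp(mask,u0,u1,v0,v1,name):
    mm=np.zeros_like(mask); mm[v0:v1,u0:u1]=mask[v0:v1,u0:u1]
    v,u=np.nonzero(mm); print(name,len(u),u.min(),u.max(),v.min(),v.max(),np.round(C[mm].mean(0),1)); return u,v,C[mm]
yel=(H>20)&(H<36)&(S>140)&(V>120); red=((H<8)|(H>172))&(S>140)&(V>90)
u,v,q=comp(yel,210,285,180,260,'ptr')
# dial centre: black skirt
th=np.radians(7.63)
for c in [(552.2,-18.4)]:
    R=np.array([[np.cos(th),-np.sin(th)],[np.sin(th),np.cos(th)]])
    W=lambda x,y:np.array(c)+R@[x,y]
    dc=W(-10,-130); print('dial',dc,'spindle',W(25,0))
print('plate z',np.median(Z[(V>170)&(S<60)&(np.hypot(X-dc[0],Y-dc[1])<50)]))
pw=atz(ci,u,v,83.)[:,:2]; r=np.hypot(*(pw-dc).T); print('ptr r',r.min(),r.max()); print([ (round(a),round(b)) for a,b in q[::6,:2]-dc], np.round(q[::6,2]))
u,v,q=comp(red,210,285,200,260,'mark'); w=q[:,:2]-dc; print(np.round(np.c_[w,np.hypot(*w.T),np.degrees(np.arctan2(w[:,1],w[:,0])),q[:,2]],0)[::3].tolist())
for n,(x,y,z) in dict(dial=(*dc,117),spt=(*W(25,0),150)).items(): print(n,proj(ci,np.array([x,y,z]))*800/512)
# collar top ring
m=(abs(Z-134)<4)&(np.hypot(*(C[...,:2]-W(25,0)).transpose(2,0,1))<40); q=C[m]; print('collar',len(q),np.median(q[:,2]),cv2.minEnclosingCircle(q[:,:2].astype(np.float32)))
# knob skirt
m=(Z>84)&(Z<122)&(np.hypot(*(C[...,:2]-dc).transpose(2,0,1))<45)
q=C[m];print('knob',len(q),np.percentile(q[:,2],[5,50,95]),cv2.minEnclosingCircle(q[:,:2].astype(np.float32)))
q=q[q[:,2]>108];print('bar',len(q),cv2.minAreaRect(q[:,:2].astype(np.float32)),np.percentile(q[:,2],90))
m=(Z>135)&(np.hypot(*(C[...,:2]-W(25,110)).transpose(2,0,1))<70);q=C[m]
print('handle',len(q),cv2.minEnclosingCircle(q[:,:2].astype(np.float32)) if len(q) else 0,[W(25,77),W(25,155)])
cv2.imwrite('pics/w1c.png',cv2.resize(p[170:260,200:300],(800,720),interpolation=cv2.INTER_CUBIC)[:600])
E
```

```text
deckz 80.9905033791672 ((552.6953125, -21.61212158203125), (239.29212951660156, 398.1790771484375), 7.730780124664307)
ptr 71 244 251 221 238 [ 570.5 -152.2  126.6]
dial [ 559.54933672 -148.57675388] spindle [576.97865388 -15.08061572]
plate z 83.13181955017777
ptr r 16.43029312906275 45.477074554627926
[(-1, -3), (2, -5), (5, -3), (7, -7), (9, -5), (12, -3), (13, -7), (16, -5), (18, -3), (19, -7), (22, -5), (25, -8)] [121. 121. 121. 120. 120. 120. 121. 120. 121. 122. 122. 121.]
mark 57 254 262 233 244 [ 607.  -154.4   88.3]
[[34.0, -3.0, 34.0, -5.0, 94.0], [38.0, -5.0, 39.0, -8.0, 87.0], [26.0, -1.0, 26.0, -1.0, 118.0], [41.0, -4.0, 42.0, -5.0, 86.0], [42.0, -6.0, 42.0, -8.0, 87.0], [44.0, -6.0, 44.0, -8.0, 87.0], [44.0, -8.0, 45.0, -11.0, 87.0], [46.0, -4.0, 47.0, -5.0, 87.0], [48.0, -5.0, 48.0, -6.0, 87.0], [50.0, -8.0, 50.0, -9.0, 85.0], [52.0, -4.0, 52.0, -4.0, 84.0], [51.0, -8.0, 52.0, -9.0, 86.0], [53.0, -4.0, 53.0, -4.0, 86.0], [52.0, -11.0, 53.0, -12.0, 85.0], [53.0, -6.0, 53.0, -6.0, 88.0], [55.0, -2.0, 55.0, -2.0, 88.0], [54.0, -10.0, 54.0, -10.0, 86.0], [55.0, -5.0, 55.0, -5.0, 89.0], [55.0, -10.0, 55.0, -11.0, 88.0]]
dial [384.79148376 342.86081452]
spt [535.9248552  308.94561098]
collar 639 133.9772716409231 ((578.8065185546875, -18.173629760742188), 22.360273361206055)
knob 1721 [ 84.30795791  93.29932293 120.60735865] ((559.6281127929688, -148.56129455566406), 44.87455749511719)
bar 373 ((560.939697265625, -151.31121826171875), (14.205148696899414, 53.348426818847656), 79.30206298828125) 121.20938819079876
handle 393 ((557.2438354492188, 128.2034912109375), 10.765945434570312) [array([566.75495028,  61.23763823]), array([556.39847132, 138.54703832])]
```

View pics/w1c.png

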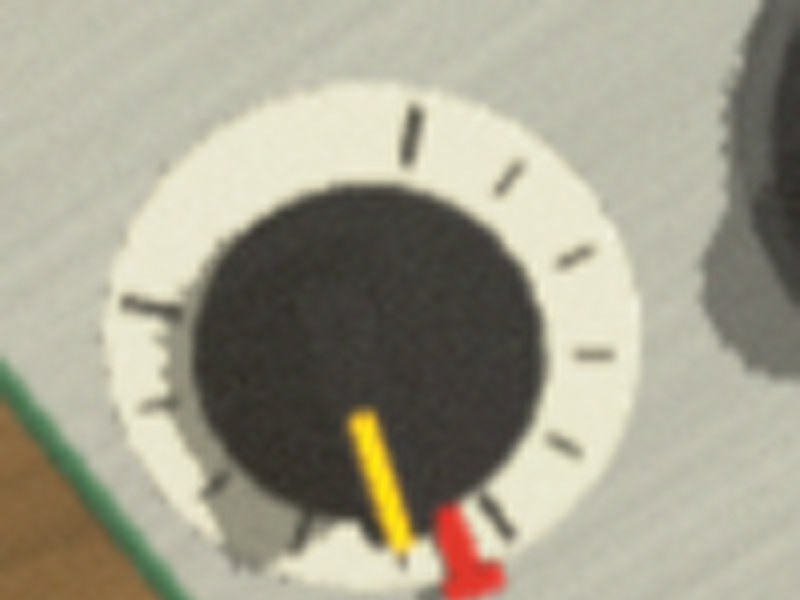

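The crop shows the pointer, which the bar fit puts at about -10.7° in world terms, with the red marker about 7° anticlockwise of it. I'll rotate the tool so the grip can turn the dial through to zero within the joint range, then measure again closer.

>>> apply_moves(targets=[[60, [77.5, -61.5, -180], [0, 0, -164.4]], [60, [77.5, -61.5, -180], [0, 0, -164.4]], [60, [77.5, -61.5, -180], [0, 0, -164.4]], [60, [77.5, -61.5, -180], [0, 0, -164.4]], [60, [77.5, -61.5, -180], [0, 0, -164.4]], [60, [77.5, -61.5, -180], [0, 0, -164.4]], [60, [77.5, -61.5, -180], [0, 0, -164.4]], [60, [77.5, -61.5, -180], [0, 0, -164.4]], [60, [77.5, -61.5, -180], [0, 0, -164.4]], [60, [77.5, -61.5, -180], [0, 0, -164.4]], [60, [77.5, -61.5, -180], [0, 0, -164.4]], [60, [77.5, -61.5, -180], [0, 0, -164.4]], [60, [77.5, -61.5, -180], [0, 0, -164.4]], [60, [77.5, -61.5, -180], [0, 0, -164.4]], [60, [77.5, -61.5, -180], [0, 0, -164.4]], [60, [77.5, -61.5, -180], [0, 0, -164.4]], [60, [77.5, -61.5, -180], [0, 0, -164.4]], [60, [77.5, -61.5, -180], [0, 0, -164.4]], [60, [77.5, -61.5, -180], [0, 0, -164.4]], [60, [77.5, -61.5, -180], [0, 0, -164.4]]])

```text
time_s: 3.85
eef_pos: [561.0, -150.2, 221.7]
ee_rot: [0.0, 0.996, -0.094, 0.0]
force: [-0.2, 0.5, 0.0]
grip_width: 0.701
grip_force: 0.0
```

```bash
cat > dial.py <<'E'
from h import *
ci,p,d=snap('wrist'); s=ctrl.sense(); print(np.round(s['eef_pos'],1),np.round(s['ee_rot'],4),np.round(s['joints'],2))
q=s['ee_rot']; print('tool y deg',np.degrees(np.arctan2(2*(q[2]*q[3]*0+0)+0,1)) if 0 else np.degrees(np.arctan2(q[0]**2-q[1]**2+q[2]**2-q[3]**2,2*(q[1]*q[2]-q[0]*q[3]))))
C=cloud(ci,d); hsv=cv2.cvtColor(p,cv2.COLOR_BGR2HSV); H,S,V=[hsv[...,i].astype(int) for i in range(3)]
Z=C[...,2]; dc=np.array([561,-151.3]); rr=np.hypot(*(C[...,:2]-dc).transpose(2,0,1))
q=C[(Z>115)&(Z<128)&(rr<34)]; b=cv2.minAreaRect(q[:,:2].astype(np.float32)); print('bar',len(q),b,np.median(q[:,2]))
red=((H<8)|(H>172))&(S>140)&(V>90)&(rr<70)&(Z<100); q=C[red]; w=q[:,:2]-b[0]
a=np.degrees(np.arctan2(w[:,1],w[:,0])); r=np.hypot(*w.T); print('red',len(q),'rmin',r.min() if len(r) else 0,'ang mean',a.mean(),[ (x,round(a[(r>=x)&(r<x+4)].mean(),1),((r>=x)&(r<x+4)).sum()) for x in range(34,66,4) if ((r>=x)&(r<x+4)).any()])
yel=(H>20)&(H<36)&(S>140)&(V>110)&(rr<40); q=C[yel]; w=q[:,:2]-b[0]; print('yel',len(q),np.degrees(np.arctan2(*w.sum(0)[::-1])))
pl=(V>140)&(S<60)&(rr<50)&(Z<90); q=C[pl]; print('plate',len(q),np.median(q[:,2]),cv2.minEnclosingCircle(q[:,:2].astype(np.float32)))
E
python3 dial.py
```

```text
[ 561.  -150.4  221.7] [ 1.000e-04  9.957e-01 -9.310e-02  2.000e-04] [-0.46  0.44  1.34  0.    1.36  1.29]
tool y deg -100.68353764276281
bar 1075 ((561.7289428710938, -151.7852020263672), (13.326765060424805, 54.25648498535156), 79.42666625976562) 120.059275373531
red 199 rmin 36.39433018221944 ang mean -4.510751815547394 [(34, np.float64(-4.3), np.int64(14)), (38, np.float64(-4.8), np.int64(34)), (42, np.float64(-4.3), np.int64(32)), (46, np.float64(-4.4), np.int64(35)), (50, np.float64(-4.5), np.int64(61)), (54, np.float64(-4.8), np.int64(23))]
yel 312 -10.493147445307132
plate 4175 83.27359309520466 ((561.0073852539062, -151.3005828857422), 49.99351501464844)
```

>>> apply_moves(squeeze=40, targets=[[60, [0.5, -1.3, -45], [0, 0, 0]], [60, [0.5, -1.3, -85], [0, 0, 0]], [60, [0.5, -1.3, -110], [0, 0, 0]], [60, [0.5, -1.3, -124], [0, 0, 0]], [60, [0.5, -1.3, -124], [0, 0, 0]], [60, [0.5, -1.3, -124], [0, 0, 0]], [40, [0.5, -1.3, -124], [0, 0, 0]], [25, [0.5, -1.3, -124], [0, 0, 0]], [10, [0.5, -1.3, -124], [0, 0, 0]], [10, [0.5, -1.3, -124], [0, 0, 0]], [10, [0.5, -1.3, -124], [0, 0, 0]], [10, [0.5, -1.3, -124], [0, 0, 0]], [10, [0.5, -1.3, -124], [0, 0, 0]]])

```text
time_s: 5.2
eef_pos: [562.1, -151.1, 98.3]
ee_rot: [-0.001, 0.996, -0.094, 0.001]
force: [0.5, 9.5, 6.4]
grip_width: 0.158
grip_force: 40.7
```

>>> apply_moves(targets=[[10, [0, 0.8, 0.5], [0, 0, 8]], [10, [0, 0.8, 0.5], [0, 0, 16]], [10, [0, 0.8, 0.5], [0, 0, 24]], [10, [0, 0.8, 0.5], [0, 0, 32]], [10, [0, 0.8, 0.5], [0, 0, 40]], [10, [0, 0.8, 0.5], [0, 0, 48]], [10, [0, 0.8, 0.5], [0, 0, 56]], [10, [0, 0.8, 0.5], [0, 0, 64]], [10, [0, 0.8, 0.5], [0, 0, 72]], [10, [0, 0.8, 0.5], [0, 0, 80]]])

```text
time_s: 6.2
eef_pos: [561.4, -149.5, 98.4]
ee_rot: [-0.002, 0.821, 0.57, 0.001]
force: [-2.5, 12.3, 5.5]
grip_width: 0.155
grip_force: 40.6
```

>>> apply_moves(targets=[[10, [0, 0, 0], [0, 0, 8]], [10, [0, 0, 0], [0, 0, 16]], [10, [0, 0, 0], [0, 0, 24]], [10, [0, 0, 0], [0, 0, 32]], [10, [0, 0, 0], [0, 0, 40]], [10, [0, 0, 0], [0, 0, 48]], [10, [0, 0, 0], [0, 0, 56]], [10, [0, 0, 0], [0, 0, 64]], [10, [0, 0, 0], [0, 0, 70]], [10, [0, 0, 0], [0, 0, 74]], [10, [0, 0, 0], [0, 0, 74]], [10, [0, 0, 0], [0, 0, 74]]])

```text
time_s: 7.4
eef_pos: [559.9, -149.7, 98.3]
ee_rot: [-0.003, 0.316, 0.949, 0.001]
force: [-11.3, 8.9, 11.1]
grip_width: 0.156
grip_force: 41.4
```

```bash
python3 - <<'E'
from h import *
s=ctrl.sense(); print({k:np.round(v,3).tolist() for k,v in s.items()})
E
```

```text
{'time_s': 7.4, 'joints': [-0.464, 0.565, 1.487, 0.002, 1.096, -1.393], 'dq': [-0.0, -0.002, 0.001, 0.0, -0.001, 0.003], 'tau': [-3.59, -44.786, -26.192, -1.169, -3.531, -0.364], 'eef_pos': [559.862, -149.746, 98.316], 'ee_rot': [-0.003, 0.316, 0.949, 0.001], 'force': [-11.301, 8.937, 11.117], 'wrist_torque': [1.828, 1.772, -0.271], 'grip_force': 41.383, 'grip_width': 0.156}
```

>>> apply_moves(targets=[[10, [0, 0, 0], [0, 0, 2]], [10, [0, 0, 0], [0, 0, 4]], [10, [0, 0, 0], [0, 0, 4]], [10, [0, 0, 0], [0, 0, 4]]])

```text
time_s: 7.8
eef_pos: [560.2, -150.1, 98.5]
ee_rot: [-0.002, 0.283, 0.959, 0.001]
force: [-9.3, 8.3, 10.1]
grip_width: 0.157
grip_force: 65.8
```

```bash
python3 - <<'E'
from h import *
s=ctrl.sense(); q=s['ee_rot'];print(q,s['wrist_torque'],2*np.degrees(np.arctan2(q[2],q[1]))-90)
E
```

```text
[-0.00207336  0.2832174   0.95905259  0.00131788] [ 1.46071958  1.49880604 -1.11445588] 57.09525060026516
```

>>> apply_moves(targets=[[10, [0, 0, 0], [0, 0, -4]], [30, [0, 0, 0], [0, 0, -4]], [60, [0, 0, 0], [0, 0, -4]], [60, [0, 0, 0], [0, 0, -4]], [60, [0, 0, 0], [0, 0, -4]], [60, [0, 0, 40], [0, 0, -4]], [70, [0, 0, 85], [0, 0, -4]], [70, [0, 0, 130], [0, 0, -4]], [70, [0, 40, 150], [0, 0, -4]], [70, [10, 80, 150], [0, 0, -4]], [70, [18, 110, 150], [0, 0, -4]], [70, [18, 132, 150], [0, 0, -4]], [70, [18, 132, 150], [0, 0, -4]], [70, [18, 132, 150], [0, 0, -4]]])

```text
time_s: 9.2
eef_pos: [579.5, -20.0, 247.8]
ee_rot: [0.0, 0.315, 0.949, -0.0]
force: [0.2, 0.3, -0.4]
grip_width: 0.825
grip_force: 0.0
```

```bash
cat > sp.py <<'E'
from h import *
ci,p,d=snap('wrist'); s=ctrl.sense(); print(np.round(s['eef_pos'],1),np.round(s['ee_rot'],4),np.round(s['joints'],2))
C=cloud(ci,d); Z=C[...,2]; rr=np.hypot(*(C[...,:2]-[578.5,-18]).transpose(2,0,1))
for lo,hi,R in ((128,140,32),(141,156,20),(100,112,36),(86,98,36)):
    q=C[(Z>lo)&(Z<hi)&(rr<R)]
    if len(q)>20: print(lo,len(q),np.median(q[:,2]),q[:,:2].mean(0),cv2.minEnclosingCircle(q[:,:2].astype(np.float32)))
E
cat > dz.py <<'E'
from h import *
dc=np.array([561.3,-151.5])
for n in('wrist',):
    ci,p,d=load(n);C=cloud(ci,d);Z=C[...,2];rr=np.hypot(*(C[...,:2]-dc).transpose(2,0,1));q=C[(Z>112)&(Z<126)&(rr<34)];print('bar',len(q),cv2.minAreaRect(q[:,:2].astype(np.float32)) if len(q)>10 else 0)
E
python3 sp.py; python3 dz.py; python3 - <<'E'
from h import *
ci,p,d=load('wrist');cv2.imwrite('pics/w2.png',p)
E
```

```text
[579.5 -20.5 247.7] [ 0.000e+00  3.158e-01  9.488e-01 -2.000e-04] [-0.24  0.42  1.3  -0.    1.42 -1.17]
128 1719 133.97611679452882 [577.26701056 -17.13859564] ((578.4470825195312, -18.105592727661133), 22.814790725708008)
141 252 145.8741012491737 [577.26928927 -17.17933175] ((578.3174438476562, -18.160362243652344), 7.651022911071777)
100 462 107.72710209860284 [566.23353418  -8.84180035] ((578.4263916015625, -17.99452781677246), 25.78614616394043)
86 101 91.1312309003431 [562.65516938  -6.13970161] ((569.93115234375, -11.36884880065918), 23.232166290283203)
bar 896 ((561.2420654296875, -150.72850036621094), (15.050731658935547, 54.029781341552734), 52.41477584838867)
```

View pics/w2.png

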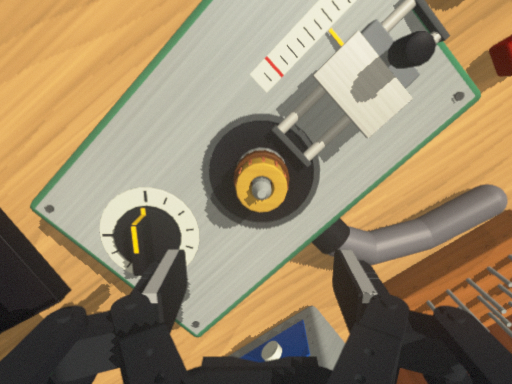

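The image shows the dial pointer on the 0 tick at (145,205) and the collar at (262,187) with its centre at world (578.4,-18.1). The bar angle of 142.4° confirms zero. Next I'll grasp the collar.

>>> apply_moves(squeeze=40, targets=[[70, [-1, 2, -45], [0, 0, 0]], [70, [-1, 2, -90], [0, 0, 0]], [70, [-1, 2, -120], [0, 0, 0]], [70, [-1, 2, -140], [0, 0, 0]], [70, [-1, 2, -140], [0, 0, 0]], [70, [-1, 2, -140], [0, 0, 0]], [50, [-1, 2, -140], [0, 0, 0]], [35, [-1, 2, -140], [0, 0, 0]], [35, [-1, 2, -140], [0, 0, 0]], [35, [-1, 2, -140], [0, 0, 0]], [35, [-1, 2, -140], [0, 0, 0]]])

```text
time_s: 10.35
eef_pos: [579.2, -18.0, 109.5]
ee_rot: [0.001, 0.316, 0.949, 0.0]
force: [-1.8, -0.5, 5.3]
grip_width: 0.503
grip_force: 40.6
```

>>> apply_moves(targets=[[35, [0, 0, 20], [0, 0, 0]], [35, [0, 0, 45], [0, 0, 0]], [35, [0, 0, 70], [0, 0, 0]], [35, [-30, -14, 75], [0, 0, 0]], [35, [-65, -30, 75], [0, 0, 0]], [35, [-96, -43, 60], [0, 0, 0]], [35, [-96, -43, 25], [0, 0, 0]], [35, [-96, -43, -5], [0, 0, 0]], [35, [-96, -43, -18], [0, 0, 0]], [35, [-96, -43, -24], [0, 0, 0]], [35, [-96, -43, -27], [0, 0, 0]], [35, [-96, -43, -27], [0, 0, 0]]])

```text
time_s: 11.55
eef_pos: [482.9, -60.9, 81.8]
ee_rot: [0.001, 0.316, 0.949, -0.0]
force: [0.1, 0.6, -2.2]
grip_width: 0.506
grip_force: 41.7
```

>>> apply_moves(targets=[[35, [0, 0, -1], [0, 0, 0]], [35, [0, 0, -1.5], [0, 0, 0]], [35, [0, 0, -1.5], [0, 0, 0]]])

```text
time_s: 11.85
eef_pos: [483.1, -60.9, 81.4]
ee_rot: [0.001, 0.315, 0.949, -0.0]
force: [-5.8, 2.2, 14.9]
grip_width: 0.501
grip_force: 43.2
```

>>> apply_moves(targets=[[45, [0, 0, 0.8], [0, 0, 0]], [65, [0, 0, 0.8], [0, 0, 0]], [75, [0, 0, 0.8], [0, 0, 0]], [75, [0, 0, 0.8], [0, 0, 0]], [75, [0, 0, 40], [0, 0, 0]], [75, [0, 0, 85], [0, 0, 0]], [75, [30, 14, 105], [0, 0, 0]], [75, [65, 30, 105], [0, 0, 0]], [75, [96, 43, 105], [0, 0, 0]], [75, [96, 43, 60], [0, 0, 0]], [75, [96, 43, 25], [0, 0, 0]], [75, [96, 43, 9], [0, 0, 0]], [75, [96, 43, 9], [0, 0, 0]], [75, [96, 43, 9], [0, 0, 0]], [55, [96, 43, 9], [0, 0, 0]], [40, [96, 43, 9], [0, 0, 0]], [40, [96, 43, 9], [0, 0, 0]], [40, [96, 43, 9], [0, 0, 0]]])

```text
time_s: 13.65
eef_pos: [579.2, -17.9, 90.1]
ee_rot: [0.001, 0.316, 0.949, 0.0]
force: [-0.6, 0.5, 5.8]
grip_width: 0.582
grip_force: 42.0
```

>>> apply_moves(targets=[[40, [0, 0, 10], [0, 0, 0]], [40, [0, 0, 30], [0, 0, 0]], [40, [0, 0, 50], [0, 0, 0]], [40, [0, 0, 70], [0, 0, 0]], [40, [0, 0, 100], [0, 0, 0]], [40, [0, 0, 120], [0, 0, 0]], [40, [0, 0, 120], [0, 0, 0]]])

```text
time_s: 14.35
eef_pos: [579.6, -18.0, 212.1]
ee_rot: [0.003, 0.316, 0.949, 0.0]
force: [0.1, -0.3, -0.8]
grip_width: 0.584
grip_force: 41.6
```

```bash
python3 sp.py; python3 - <<'E'
from h import *
ci,p,d=load('wrist');cv2.imwrite('pics/w3.png',p)
ci,p,d=snap('side'); C=cloud(ci,d); Z=C[...,2]
ci2,p2,d2=load('wrist'); C2=cloud(ci2,d2); V=p2.max(2)
q=C2[(V<60)&(C2[...,2]>-5)&(C2[...,2]<34)&(C2[...,1]<-300)]; print('tray?',len(q),q.mean(0) if len(q) else 0)
E
```

```text
[578.8 -17.8 209.8] [1.500e-03 3.157e-01 9.489e-01 1.000e-04] [-0.23  0.45  1.36 -0.    1.33 -1.16]
128 104 134.44090839757388 [573.51642475 -14.43827496] ((578.0552978515625, -17.65471649169922), 7.892794132232666)
141 243 145.5455127407762 [575.90184602 -16.34476049] ((577.4721069335938, -17.64818000793457), 7.624743938446045)
100 73 106.29944362734778 [573.59282107 -14.18228795] ((576.4259033203125, -16.33864402770996), 7.452873229980469)
86 2095 92.11284121582958 [574.63824122 -15.21606494] ((578.5211791992188, -18.083608627319336), 25.924150466918945)
tray? 2660 [ 536.29318445 -360.27094831   12.52743679]
```

View pics/w3.png

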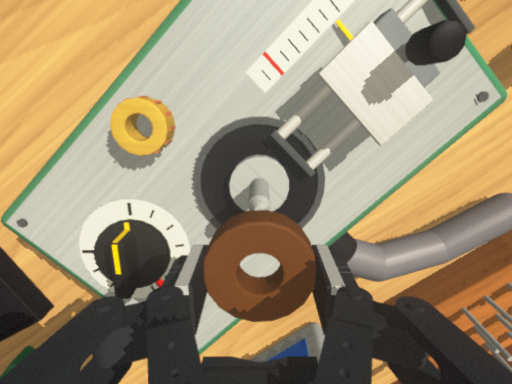

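The wrist view shows the worn wheel gripped at (262,262), the spindle bare at (260,190) and the collar upright on the deck at (142,127). Next it goes to the tray at (488,-400).

>>> apply_moves(targets=[[40, [-10, -40, 0], [0, 0, 0]], [40, [-20, -80, 0], [0, 0, 0]], [40, [-30, -125, 0], [0, 0, 0]], [40, [-40, -170, 0], [0, 0, 0]], [40, [-50, -215, 0], [0, 0, 0]], [40, [-60, -260, 0], [0, 0, 0]], [40, [-70, -300, 0], [0, 0, 0]], [40, [-80, -340, 0], [0, 0, 0]], [40, [-91, -382, 0], [0, 0, 0]], [40, [-91, -382, -40], [0, 0, 0]], [40, [-91, -382, -85], [0, 0, 0]], [40, [-91, -382, -130], [0, 0, 0]], [40, [-91, -382, -170], [0, 0, 0]], [40, [-91, -382, -190], [0, 0, 0]], [40, [-91, -382, -199], [0, 0, 0]], [40, [-91, -382, -199], [0, 0, 0]]])

```text
time_s: 16.05
eef_pos: [486.9, -399.1, 7.9]
ee_rot: [-0.001, 0.316, 0.949, 0.001]
force: [0.3, 0.1, 0.0]
grip_width: 0.581
grip_force: 41.7
```

>>> apply_moves(targets=[[50, [0, 0, 0], [0, 0, 0]], [65, [0, 0, 0], [0, 0, 0]], [65, [0, 0, 0], [0, 0, 0]], [65, [0, 0, 40], [0, 0, 0]], [65, [0, 0, 85], [0, 0, 0]], [65, [0, 0, 130], [0, 0, 0]], [75, [0, 0, 180], [0, 0, 0]], [75, [0, 0, 230], [0, 0, 0]], [75, [0, 40, 250], [0, 0, 0]], [75, [0, 80, 250], [0, 0, 0]]])

```text
time_s: 17.05
eef_pos: [487.9, -319.9, 263.5]
ee_rot: [0.003, 0.316, 0.949, -0.002]
force: [1.2, -0.3, -0.6]
grip_width: 0.876
grip_force: 0.0
```

```bash
cat > wh.py <<'E'
from h import *
from scipy.ndimage import label
import sys
def wheels(n):
    ci,p,d=snap(n); C=cloud(ci,d); hsv=cv2.cvtColor(p,cv2.COLOR_BGR2HSV); H,S,V=[hsv[...,i].astype(int) for i in range(3)]
    X,Y,Z=C[...,0],C[...,1],C[...,2]; base=(Z>9)&(Z<26)&(X>200)&(X<720)&(Y>150)&(Y<650)
    for nm,m in (('white',base&(S<75)&(V>140)),('blue',base&(H>100)&(H<128)&(S>110)),('black',base&(V<55)),('pink',base&((H>150)|(H<4))&(S>50)&(V>130))):
        L,k=label(m)
        for i in range(1,k+1):
            mm=L==i
            if mm.sum()<50: continue
            q=C[mm]; z=np.percentile(q[:,2],60); q=q[abs(q[:,2]-z)<2.5]; c,r=cv2.minEnclosingCircle(q[:,:2].astype(np.float32)); rc=cv2.minAreaRect(q[:,:2].astype(np.float32))
            print(n,nm,mm.sum(),'enc',np.round(c,1),round(r,1),'rect',np.round(rc[0],1),np.round(rc[1],1),'z',round(z,1))
if __name__=='__main__':
    for n in sys.argv[1:]: wheels(n)
E
python3 wh.py side; python3 - <<'E'
from h import *
ci,p,d=load('side'); C=cloud(ci,d)
hsv=cv2.cvtColor(p,cv2.COLOR_BGR2HSV); m=(hsv[...,0]<18)&(hsv[...,1]>110)&(np.hypot(C[...,0]-488,C[...,1]+400)<75)&(C[...,2]<40)&(C[...,2]>2); q=C[m]; print('worn',len(q),q.mean(0) if len(q) else 0, np.percentile(q[:,2],[5,95]) if len(q) else 0)
E
```

```text
side white 325 enc [541.2 393.6] 30.2 rect [541.3 392.6] [55.9 58.5] z 16.0
side white 610 enc [411.6 401.9] 38.9 rect [411.3 402.7] [75.8 74. ] z 21.5
side white 604 enc [695.5 567.7] 43.4 rect [695. 567.] [54.5 72.8] z 19.2
side blue 256 enc [540.8 270.9] 29.9 rect [540.1 270.6] [54.6 56.8] z 17.2
side blue 159 enc [423.  532.8] 55.8 rect [423.2 535.6] [ 10.1 111.6] z 12.4
side blue 90 enc [451.8 561.9] 36.0 rect [451.7 561.6] [ 8.5 71.8] z 12.3
worn 113 [ 486.85683238 -394.05253878   14.61833548] [ 4.58116574 21.2707896 ]
```

>>> apply_moves(targets=[[80, [0, 40, 0], [0, 0, 0]], [80, [0, 80, 0], [0, 0, 0]], [80, [0, 120, 0], [0, 0, 0]], [80, [0, 160, 0], [0, 0, 0]], [80, [0, 200, 0], [0, 0, 0]], [80, [0, 240, 0], [0, 0, 0]], [80, [0, 280, 0], [0, 0, 0]], [80, [0, 320, 0], [0, 0, 0]], [80, [5, 360, 0], [0, 0, 0]], [80, [10, 400, 0], [0, 0, 0]], [80, [15, 440, 0], [0, 0, 0]], [80, [20, 480, 0], [0, 0, 0]], [80, [30, 520, 0], [0, 0, 0]], [80, [40, 560, 0], [0, 0, 0]], [80, [50, 600, 0], [0, 0, 0]], [80, [53, 640, 0], [0, 0, 0]], [80, [53, 680, 0], [0, 0, 0]], [80, [53, 710, 0], [0, 0, 0]], [80, [53, 710, 0], [0, 0, 0]], [80, [53, 710, 0], [0, 0, 0]]])

```text
time_s: 19.1
eef_pos: [540.3, 390.4, 259.4]
ee_rot: [0.0, 0.315, 0.949, -0.0]
force: [0.1, -1.1, 0.1]
grip_width: 0.937
grip_force: 0.0
```

```bash
python3 wh.py wrist; python3 - <<'E'
from h import *
s=ctrl.sense();print(s['eef_pos'],s['joints'])
ci,p,d=load('wrist');cv2.imwrite('pics/w4.png',p)
E
```

```text
wrist white 3688 enc [412.3 398.6] 39.0 rect [412.1 398.7] [76.5 76.6] z 21.2
wrist white 652 enc [520.4 527.4] 23.5 rect [520.7 526.5] [19.3 45. ] z 12.2
wrist white 4507 enc [688.9 589.1] 67.6 rect [693.1 588.8] [ 60.3 127. ] z 18.1
wrist white 1591 enc [541.  389.9] 29.7 rect [541.  390.2] [58.3 57.6] z 16.3
wrist blue 414 enc [454.  526.1] 26.7 rect [454.2 528.9] [ 9.1 53.4] z 11.9
wrist blue 304 enc [466.8 550.8] 19.3 rect [467.  551.1] [ 9.4 37.6] z 11.7
wrist blue 1377 enc [541.2 266.6] 29.6 rect [540.8 266.9] [56.1 57.9] z 16.2
[540.51591194 389.67148113 259.59094242] [ 4.49309012e-01  6.30517038e-01  9.45107134e-01 -2.89224486e-04
  1.56575912e+00 -4.78958537e-01]
```

View pics/w4.png

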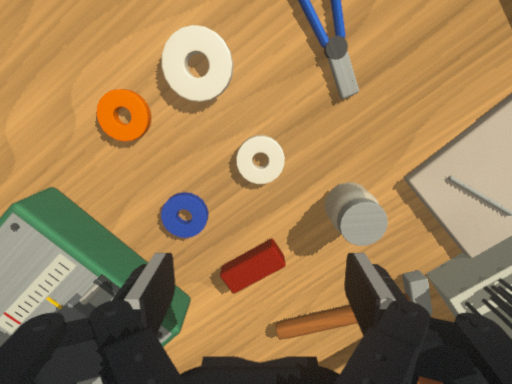

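The wrist view shows the small white wheel at (260,160), measured 58-60 mm across, and the blue wheel at (185,215). The large white (196,63) and orange (124,116) are decoys. The wheel sits under the TCP, so I'll descend and grip.

>>> apply_moves(squeeze=45, targets=[[80, [0.5, 0.5, -45], [0, 0, 0]], [80, [0.5, 0.5, -90], [0, 0, 0]], [80, [0.5, 0.5, -135], [0, 0, 0]], [80, [0.5, 0.5, -180], [0, 0, 0]], [80, [0.5, 0.5, -220], [0, 0, 0]], [80, [0.5, 0.5, -245], [0, 0, 0]], [80, [0.5, 0.5, -256], [0, 0, 0]], [80, [0.5, 0.5, -256], [0, 0, 0]], [80, [0.5, 0.5, -256], [0, 0, 0]], [65, [0.5, 0.5, -256], [0, 0, 0]], [50, [0.5, 0.5, -256], [0, 0, 0]], [50, [0.5, 0.5, -256], [0, 0, 0]], [50, [0.5, 0.5, -256], [0, 0, 0]]])

```text
time_s: 20.45
eef_pos: [541.9, 391.1, 5.9]
ee_rot: [0.001, 0.316, 0.949, 0.001]
force: [-2.3, -2.8, 10.1]
grip_width: 0.672
grip_force: 45.9
```

>>> apply_moves(targets=[[50, [0, 0, 30], [0, 0, 0]], [50, [0, 0, 70], [0, 0, 0]], [50, [0, 0, 110], [0, 0, 0]], [50, [0, 0, 150], [0, 0, 0]], [50, [0, 0, 190], [0, 0, 0]], [50, [0, 0, 205], [0, 0, 0]], [50, [0, 0, 205], [0, 0, 0]], [50, [0, 0, 205], [0, 0, 0]]])

```text
time_s: 21.25
eef_pos: [540.6, 390.6, 207.6]
ee_rot: [-0.0, 0.316, 0.949, -0.0]
force: [-1.0, -0.6, -1.5]
grip_width: 0.67
grip_force: 48.0
```

```bash
cat > held.py <<'E'
from h import *
# measure held wheel in wrist view: points near TCP height
ci,p,d=snap('wrist'); s=ctrl.sense(); e=np.array(s['eef_pos']); C=cloud(ci,d); q=C[(np.hypot(*(C[...,:2]-e[:2]).transpose(2,0,1))<33)&(abs(C[...,2]-e[2]-12)<10)]
z=np.percentile(q[:,2],70)
print('tcp',np.round(e,1),'top z rel',z-e[2]); q=q[abs(q[:,2]-z)<3]
c,r=cv2.minEnclosingCircle(q[:,:2].astype(np.float32)); print('held enc',np.array(c)-e[:2],r,len(q), 'force',np.round(s['force'],1),s['grip_width'],s['grip_force'])
# bore: hole pixels
u,v=proj(ci,np.array([e[0],e[1],z])); print('tcp px',u,v)
b=(p[...,2].astype(float)); np.save('heldpx.npy',[u,v])
E
python3 held.py
```

```text
tcp [540.5 390.5 206.8] top z rel 11.106054377269544
held enc [-1.79447337  1.27068293] 32.36766815185547 10012 force [-0.8 -0.7 -0.5] 0.6652437497190421 47.99540106207132
tcp px 260.0406008525637 266.4258066674807
```

```bash
cat > bore.py <<'E'
from h import *
ci,p,d=load('wrist') if 0 else snap('wrist'); s=ctrl.sense(); e=np.array(s['eef_pos']); C=cloud(ci,d)
rr=np.hypot(*(C[...,:2]-e[:2]).transpose(2,0,1)); q=C[(rr>13)&(rr<24)&(abs(C[...,2]-e[2]-12)<12)]; z=np.median(q[:,2])
m=((rr<34)&(abs(C[...,2]-z)<3)).astype(np.uint8)
cs,h=cv2.findContours(m,cv2.RETR_CCOMP,cv2.CHAIN_APPROX_NONE)
for c,hh in zip(cs,h[0]):
    if hh[3]>=0 and cv2.contourArea(c)>100:
        w=atz(ci,c[:,0,0],c[:,0,1],z)[:,:2]; cc,r=fitc(w); print('bore',np.round(cc-e[:2],2),'abs',np.round(cc,1),r)
print('tcp',np.round(e,1),'top rel',z-e[2])
E
python3 bore.py
```

```text
bore [-1.02  0.22] abs [539.5 390.7] 9.997850806085893
tcp [540.5 390.5 206.6] top rel 10.27464363152734
```

>>> apply_moves(targets=[[50, [4, -40, 0], [0, 0, 0]], [50, [8, -85, 0], [0, 0, 0]], [50, [12, -130, 0], [0, 0, 0]], [50, [16, -175, 0], [0, 0, 0]], [50, [20, -220, 0], [0, 0, 0]], [50, [24, -265, 0], [0, 0, 0]], [50, [28, -310, 0], [0, 0, 0]], [50, [32, -350, 0], [0, 0, 0]], [50, [36, -385, 0], [0, 0, 0]], [50, [38.5, -408.5, 0], [0, 0, 0]], [50, [38.5, -408.5, 0], [0, 0, 0]], [50, [38.5, -408.5, 0], [0, 0, 0]], [50, [38.5, -408.5, 0], [0, 0, 0]]])

```text
time_s: 22.65
eef_pos: [579.2, -16.7, 207.8]
ee_rot: [-0.001, 0.315, 0.949, 0.0]
force: [-0.0, 1.1, -0.7]
grip_width: 0.668
grip_force: 48.1
```

```bash
python3 bore.py; python3 sp.py
```

```text
bore [-1.12  0.15] abs [578.1 -16.5] 9.943620213514826
tcp [579.3 -16.6 208. ] top rel 9.91632582190789
[579.3 -16.7 208.1] [-2.000e-04  3.150e-01  9.491e-01  0.000e+00] [-0.23  0.45  1.36  0.    1.33 -1.16]
128 41 131.32692988571887 [572.67463643 -13.58334023] ((573.7392578125, -14.445085525512695), 5.093849182128906)
100 75 106.0294010872386 [573.58705517 -14.19106942] ((577.1288452148438, -16.740896224975586), 7.699469566345215)
86 1804 92.12277337487285 [571.82010596 -13.14253968] ((578.4098510742188, -17.898771286010742), 25.739389419555664)
```

Bore is at (578.1,-16.5) and must be at (578.4,-18.1), so I'll shift by (0.3,-1.5) and descend.

>>> apply_moves(targets=[[50, [0.3, -1.5, -10], [0, 0, 0]], [50, [0.3, -1.5, -30], [0, 0, 0]], [50, [0.3, -1.5, -45], [0, 0, 0]], [50, [0.3, -1.5, -52], [0, 0, 0]], [50, [0.3, -1.5, -60], [0, 0, 0]], [50, [0.3, -1.5, -68], [0, 0, 0]], [50, [0.3, -1.5, -68], [0, 0, 0]]])

```text
time_s: 23.45
eef_pos: [579.4, -19.1, 139.4]
ee_rot: [-0.001, 0.316, 0.949, -0.0]
force: [0.1, -0.0, 0.1]
grip_width: 0.671
grip_force: 48.1
```

>>> apply_moves(targets=[[50, [0, 0.6, -15], [0, 0, 0]], [50, [0, 0.6, -27], [0, 0, 0]], [50, [0, 0.6, -35], [0, 0, 0]], [50, [0, 0.6, -38], [0, 0, 0]], [50, [0, 0.6, -40], [0, 0, 0]], [50, [0, 0.6, -41.5], [0, 0, 0]], [50, [0, 0.6, -41.5], [0, 0, 0]]])

```text
time_s: 24.15
eef_pos: [579.9, -18.7, 99.0]
ee_rot: [0.0, 0.316, 0.949, 0.0]
force: [-0.0, -0.0, -0.5]
grip_width: 0.672
grip_force: 48.1
```

>>> apply_moves(targets=[[50, [0, 0, -1], [0, 0, 0]], [50, [0, 0, -2], [0, 0, 0]], [50, [0, 0, -2.5], [0, 0, 0]], [50, [0, 0, -2.5], [0, 0, 0]]])

```text
time_s: 24.55
eef_pos: [580.0, -18.7, 97.9]
ee_rot: [0.001, 0.316, 0.949, -0.0]
force: [-6.1, -0.5, 11.1]
grip_width: 0.667
grip_force: 49.3
```

>>> apply_moves(targets=[[65, [0, 0, 1], [0, 0, 0]], [80, [0, 0, 1], [0, 0, 0]], [80, [0, 0, 1], [0, 0, 0]], [80, [0, 0, 40], [0, 0, 0]], [80, [0, 0, 80], [0, 0, 0]], [80, [0, 0, 120], [0, 0, 0]], [80, [0, 0, 150], [0, 0, 0]], [80, [0, 0, 150], [0, 0, 0]]])

```text
time_s: 25.35
eef_pos: [581.1, -18.9, 250.6]
ee_rot: [0.004, 0.316, 0.949, 0.0]
force: [0.4, -0.8, 0.4]
grip_width: 0.936
grip_force: 0.0
```

```bash
python3 sp.py; python3 wh.py side
```

```text
[580.3 -18.8 247.8] [1.700e-03 3.156e-01 9.489e-01 1.000e-04] [-0.23  0.42  1.3  -0.    1.42 -1.16]
128 75 134.9229699690888 [573.91283275 -14.87998952] ((578.602783203125, -18.020044326782227), 8.049510955810547)
141 243 146.26647914550347 [577.38406854 -17.20781924] ((578.4722290039062, -17.906694412231445), 7.602899074554443)
100 2719 108.03506836692134 [578.19569368 -17.91832113] ((580.0536499023438, -18.800329208374023), 30.025373458862305)
86 59 95.05475881294416 [570.4724235 -12.4588004] ((567.872314453125, -11.223642349243164), 25.97856903076172)
side white 607 enc [410.9 401.3] 39.4 rect [411.1 402.5] [76.2 76.1] z 21.2
side white 608 enc [694.4 566. ] 43.8 rect [695.  565.5] [53.7 74.4] z 18.6
side white 83 enc [520.5 534.6] 21.6 rect [519.9 531.6] [18.3 41.8] z 13.1
side blue 267 enc [540.9 270.6] 30.0 rect [540.1 270.8] [54.6 57.5] z 16.7
side blue 157 enc [422.9 535.4] 56.1 rect [423.  536.3] [  9.5 112.1] z 12.5
side blue 99 enc [451.9 561. ] 36.4 rect [452.4 562. ] [ 9.6 72.7] z 11.9
```

>>> apply_moves(targets=[[80, [-5, 40, 10], [0, 0, 0]], [80, [-10, 80, 10], [0, 0, 0]], [80, [-15, 120, 10], [0, 0, 0]], [80, [-20, 165, 10], [0, 0, 0]], [80, [-26, 210, 10], [0, 0, 0]], [80, [-32, 250, 10], [0, 0, 0]], [80, [-39, 285, 10], [0, 0, 0]], [80, [-39, 285, 10], [0, 0, 0]], [80, [-39, 285, 10], [0, 0, 0]], [80, [-39, 285, 10], [0, 0, 0]]])

```text
time_s: 26.45
eef_pos: [540.9, 265.4, 255.3]
ee_rot: [-0.001, 0.316, 0.949, -0.001]
force: [0.1, 0.4, -0.1]
grip_width: 0.941
grip_force: 0.0
```

```bash
python3 wh.py wrist; python3 - <<'E'
from h import *
s=ctrl.sense();print(s['eef_pos'],s['joints'])
E
```

```text
wrist white 1375 enc [423.2 389.4] 35.2 rect [432.6 382.4] [70.4 24.9] z 21.2
wrist white 365 enc [530.4 523.5] 14.2 rect [530.9 523.9] [19.5 22.8] z 12.3
wrist blue 1567 enc [540.7 266.4] 29.2 rect [540.3 266.2] [57.4 56.8] z 16.3
[541.01367828 265.21269822 255.65287223] [ 2.61628983e-01  4.74038591e-01  1.20279207e+00 -1.89461968e-04
  1.46589408e+00 -6.65359828e-01]
```

White is fully home, with its top at 108.0. Gripping blue.

>>> apply_moves(targets=[[80, [-0.3, 1, -45], [0, 0, 0]], [80, [-0.3, 1, -90], [0, 0, 0]], [80, [-0.3, 1, -135], [0, 0, 0]], [80, [-0.3, 1, -180], [0, 0, 0]], [80, [-0.3, 1, -220], [0, 0, 0]], [80, [-0.3, 1, -242], [0, 0, 0]], [80, [-0.3, 1, -251], [0, 0, 0]], [80, [-0.3, 1, -251], [0, 0, 0]], [80, [-0.3, 1, -251], [0, 0, 0]], [65, [-0.3, 1, -251], [0, 0, 0]], [50, [-0.3, 1, -251], [0, 0, 0]], [50, [-0.3, 1, -251], [0, 0, 0]], [50, [-0.3, 1, -251], [0, 0, 0]]])

```text
time_s: 27.8
eef_pos: [541.3, 267.5, 7.0]
ee_rot: [0.001, 0.316, 0.949, 0.001]
force: [-1.6, -1.9, 6.5]
grip_width: 0.661
grip_force: 47.3
```

>>> apply_moves(targets=[[50, [0, 0, 30], [0, 0, 0]], [50, [0, 0, 70], [0, 0, 0]], [50, [0, 0, 110], [0, 0, 0]], [50, [0, 0, 150], [0, 0, 0]], [50, [0, 0, 190], [0, 0, 0]], [50, [0, 0, 203], [0, 0, 0]], [50, [0, 0, 203], [0, 0, 0]], [50, [5, -40, 203], [0, 0, 0]], [50, [10, -80, 203], [0, 0, 0]], [50, [15, -120, 203], [0, 0, 0]], [50, [20, -165, 203], [0, 0, 0]], [50, [26, -210, 203], [0, 0, 0]], [50, [32, -250, 203], [0, 0, 0]], [50, [38.5, -284, 203], [0, 0, 0]], [50, [38.5, -284, 203], [0, 0, 0]], [50, [38.5, -284, 203], [0, 0, 0]], [50, [38.5, -284, 203], [0, 0, 0]]])

```text
time_s: 29.5
eef_pos: [578.5, -15.6, 207.3]
ee_rot: [-0.001, 0.315, 0.949, 0.0]
force: [-0.1, -0.3, -0.9]
grip_width: 0.661
grip_force: 48.6
```

```bash
python3 bore.py
```

```text
bore [-0.77 -0.27] abs [577.8 -15.7] 10.00300347550349
tcp [578.6 -15.4 207.7] top rel 8.65985756890953
```

>>> apply_moves(targets=[[50, [0.6, -2.2, -10], [0, 0, 0]], [50, [0.6, -2.2, -30], [0, 0, 0]], [50, [0.6, -2.2, -42], [0, 0, 0]], [50, [0.6, -2.2, -50], [0, 0, 0]], [50, [0.6, -2.2, -58], [0, 0, 0]], [50, [0.6, -2.2, -63], [0, 0, 0]], [50, [0.6, -2.2, -63], [0, 0, 0]]])

```text
time_s: 30.25
eef_pos: [579.4, -18.8, 144.8]
ee_rot: [-0.0, 0.316, 0.949, -0.0]
force: [-0.6, 0.3, -0.7]
grip_width: 0.665
grip_force: 48.6
```

>>> apply_moves(targets=[[50, [0, 0, -10], [0, 0, 0]], [50, [0, 0, -18], [0, 0, 0]], [50, [0, 0, -23], [0, 0, 0]], [50, [0, 0, -26], [0, 0, 0]], [50, [0, 0, -28], [0, 0, 0]], [50, [0, 0, -28], [0, 0, 0]]])

```text
time_s: 30.85
eef_pos: [579.5, -18.9, 117.1]
ee_rot: [-0.0, 0.316, 0.949, -0.0]
force: [0.3, -0.2, -0.4]
grip_width: 0.657
grip_force: 48.6
```

>>> apply_moves(targets=[[50, [0, 0, -1], [0, 0, 0]], [50, [0, 0, -2], [0, 0, 0]], [50, [0, 0, -3], [0, 0, 0]], [50, [0, 0, -3], [0, 0, 0]]])

```text
time_s: 31.25
eef_pos: [579.7, -18.9, 115.1]
ee_rot: [0.0, 0.316, 0.949, 0.0]
force: [-2.2, -0.3, 6.1]
grip_width: 0.66
grip_force: 49.2
```

>>> apply_moves(targets=[[65, [0, 0, 0.5], [0, 0, 0]], [80, [0, 0, 0.5], [0, 0, 0]], [80, [0, 0, 0.5], [0, 0, 0]], [80, [0, 0, 40], [0, 0, 0]], [80, [0, 0, 80], [0, 0, 0]], [75, [0, 0, 120], [0, 0, 0]], [75, [-30, -14, 130], [0, 0, 0]], [75, [-60, -28, 130], [0, 0, 0]], [75, [-96.5, -42, 130], [0, 0, 0]], [75, [-96.5, -42, 130], [0, 0, 0]], [75, [-96.5, -42, 130], [0, 0, 0]]])

```text
time_s: 32.35
eef_pos: [483.1, -61.1, 244.7]
ee_rot: [0.001, 0.316, 0.949, 0.0]
force: [-0.6, 0.5, 0.0]
grip_width: 0.877
grip_force: 0.0
```

```bash
python3 sp.py; python3 - <<'E'
from h import *
ci,p,d=load('wrist'); C=cloud(ci,d); q=C[(abs(C[...,2]-107)<4)&(np.hypot(*(C[...,:2]-[483,-61]).transpose(2,0,1))<35)]; print('collar',len(q),np.median(q[:,2]) if len(q) else 0,cv2.minEnclosingCircle(q[:,:2].astype(np.float32)))
q=C[(abs(C[...,2]-124)<4)&(np.hypot(*(C[...,:2]-[578.4,-18]).transpose(2,0,1))<40)]; print('blue',len(q),np.median(q[:,2]) if len(q) else 0)
E
```

```text
[483.6 -60.9 244.6] [4.000e-04 3.158e-01 9.488e-01 1.000e-04] [-0.37  0.22  1.59  0.    1.34 -1.29]
128 133 134.45133353554635 [572.18453659 -17.96212866] ((577.0260009765625, -18.275569915771484), 7.831954002380371)
141 226 145.87610730336797 [575.75142581 -18.07640663] ((577.3131103515625, -18.184370040893555), 7.369622230529785)
100 335 106.08114465665284 [557.44288863 -17.11989436] ((573.8102416992188, -18.52663803100586), 29.120967864990234)
86 118 95.58512605257602 [555.18880334 -18.0341648 ] ((572.234619140625, -19.722572326660156), 28.546052932739258)
collar 1335 106.00238969815166 ((482.4891662597656, -61.12809753417969), 21.914289474487305)
blue 2135 123.95244913986045
```

>>> apply_moves(squeeze=45, targets=[[75, [-0.5, 0, -45], [0, 0, 0]], [75, [-0.5, 0, -90], [0, 0, 0]], [75, [-0.5, 0, -130], [0, 0, 0]], [75, [-0.5, 0, -152], [0, 0, 0]], [75, [-0.5, 0, -160], [0, 0, 0]], [75, [-0.5, 0, -160], [0, 0, 0]], [75, [-0.5, 0, -160], [0, 0, 0]], [55, [-0.5, 0, -160], [0, 0, 0]], [35, [-0.5, 0, -160], [0, 0, 0]], [35, [-0.5, 0, -160], [0, 0, 0]], [35, [-0.5, 0, -160], [0, 0, 0]]])

```text
time_s: 33.5
eef_pos: [483.1, -60.9, 85.6]
ee_rot: [0.001, 0.316, 0.949, 0.0]
force: [-1.1, 1.7, 7.4]
grip_width: 0.499
grip_force: 44.8
```

>>> apply_moves(targets=[[35, [0, 0, 40], [0, 0, 0]], [35, [0, 0, 85], [0, 0, 0]], [35, [0, 0, 115], [0, 0, 0]], [35, [30, 14, 120], [0, 0, 0]], [35, [60, 28, 120], [0, 0, 0]], [35, [96.5, 42.5, 120], [0, 0, 0]], [35, [96.5, 42.5, 120], [0, 0, 0]], [35, [96.5, 42.5, 120], [0, 0, 0]], [35, [96.5, 42.5, 120], [0, 0, 0]]])

```text
time_s: 34.4
eef_pos: [578.4, -18.6, 204.3]
ee_rot: [-0.0, 0.316, 0.949, -0.0]
force: [-0.0, -0.6, -2.5]
grip_width: 0.499
grip_force: 47.3
```

```bash
sed -i 's/rr>13)&(rr<24)&(abs(C\[...,2\]-e\[2\]-12)<12/rr>12)\&(rr<20)\&(abs(C[...,2]-e[2]-20)<14/' bore.py; python3 bore.py
```

```text
bore [-1.71  0.84] abs [576.7 -17.9] 9.868754022865158
tcp [578.4 -18.7 204.6] top rel 20.191402148546615
```

>>> apply_moves(targets=[[35, [1.7, -0.2, -10], [0, 0, 0]], [35, [1.7, -0.2, -30], [0, 0, 0]], [35, [1.7, -0.2, -42], [0, 0, 0]], [35, [1.7, -0.2, -50], [0, 0, 0]], [35, [1.7, -0.2, -58], [0, 0, 0]], [35, [1.7, -0.2, -65], [0, 0, 0]], [35, [1.7, -0.2, -70], [0, 0, 0]], [35, [1.7, -0.2, -72], [0, 0, 0]], [35, [1.7, -0.2, -72], [0, 0, 0]]])

```text
time_s: 35.35
eef_pos: [580.8, -18.5, 132.2]
ee_rot: [-0.0, 0.316, 0.949, 0.0]
force: [0.0, -0.1, -2.8]
grip_width: 0.498
grip_force: 47.3
```

>>> apply_moves(targets=[[35, [0, 0, -1], [0, 0, 0]], [35, [0, 0, -2], [0, 0, 0]], [35, [0, 0, -3.5], [0, 0, 0]], [35, [0, 0, -3.5], [0, 0, 0]]])

```text
time_s: 35.75
eef_pos: [581.0, -18.6, 129.7]
ee_rot: [0.001, 0.316, 0.949, 0.0]
force: [-2.5, 0.8, 4.3]
grip_width: 0.499
grip_force: 47.8
```

>>> apply_moves(targets=[[50, [0, 0, 0.5], [0, 0, 0]], [75, [0, 0, 0.5], [0, 0, 0]], [75, [0, 0, 0.5], [0, 0, 0]], [75, [0, 0, 40], [0, 0, 0]], [75, [0, 0, 80], [0, 0, 0]], [75, [0, 0, 120], [0, 0, -8]], [75, [-10, 40, 130], [0, 0, -16]], [75, [-20, 80, 130], [0, 0, -24]], [75, [-24, 120, 130], [0, 0, -32]], [75, [-24, 146, 130], [0, 0, -40]], [75, [-24, 146, 130], [0, 0, -45.5]], [75, [-24, 146, 130], [0, 0, -45.5]], [75, [-24, 146, 130], [0, 0, -45.5]], [75, [-24, 146, 130], [0, 0, -45.5]]])

```text
time_s: 37.15
eef_pos: [556.9, 126.9, 258.8]
ee_rot: [-0.0, 0.658, 0.753, -0.0]
force: [-0.5, 0.4, 0.1]
grip_width: 0.878
grip_force: 0.0
```

```bash
python3 - <<'E'
from h import *
ci,p,d=snap('wrist'); s=ctrl.sense(); print(np.round(s['eef_pos'],1),np.round(s['ee_rot'],4),np.round(s['joints'],2))
C=cloud(ci,d); Z=C[...,2]; hsv=cv2.cvtColor(p,cv2.COLOR_BGR2HSV); H,S,V=[hsv[...,i].astype(int) for i in range(3)]
q=C[(Z>150)&(Z<165)&(np.hypot(*(C[...,:2]-[557,128]).transpose(2,0,1))<30)]; print('handle',len(q),np.median(q[:,2]),cv2.minEnclosingCircle(q[:,:2].astype(np.float32)))
th=np.radians(7.65); yh=np.array([-np.sin(th),np.cos(th)])
box=(C[...,0]>470)&(C[...,0]<600)&(C[...,1]>0)&(C[...,1]<190)&(Z>75)&(Z<125)
for n,m in (('yel',(H>20)&(H<36)&(S>140)&(V>110)),('red',((H<8)|(H>172))&(S>120)&(V>90))):
    q=C[m&box]; print(n,len(q),q.mean(0),'z',np.percentile(q[:,2],[5,95]),'along',(q[:,:2]@yh).mean(), np.percentile(q[:,:2]@yh,[2,98]))
q=C[(abs(Z-150)<4)&(np.hypot(*(C[...,:2]-[578.4,-18]).transpose(2,0,1))<30)]; print('collar top',len(q),np.median(q[:,2]) if len(q) else 0, q[:,:2].mean(0))
cv2.imwrite('pics/w5.png',p)
E
```

```text
[556.9 126.9 258.8] [0.     0.6578 0.7532 0.    ] [ 0.02  0.4   1.31 -0.    1.44 -0.12]
handle 549 156.70164995769122 ((558.4580688476562, 128.8894500732422), 10.806791305541992)
yel 57 [520.68335668 106.33637692  85.15695601] z [83.437528   86.47793081] along 36.075890915870936 [34.71545495 37.43336205]
red 39 [506.46442805  50.37819827  83.04435814] z [82.22205995 84.23177479] along -17.491402995857364 [-18.5044673  -16.32972196]
collar top 1229 149.72885980162724 [579.9282341  -16.36030617]
```

View pics/w5.png

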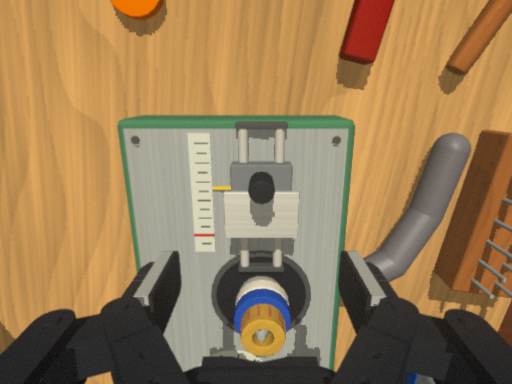

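The view shows the white-blue-collar stack on the spindle, with the collar top at 149.7 (home). The rest's yellow pointer is at (221,188) and the red line at (204,236), so it needs 53.6 mm of travel.

>>> apply_moves(squeeze=45, targets=[[60, [1.6, 2, -45], [0, 0, 0]], [60, [1.6, 2, -90], [0, 0, 0]], [60, [1.6, 2, -120], [0, 0, 0]], [60, [1.6, 2, -130], [0, 0, 0]], [60, [1.6, 2, -130], [0, 0, 0]], [40, [1.6, 2, -130], [0, 0, 0]], [25, [1.6, 2, -130], [0, 0, 0]], [15, [1.6, 2, -130], [0, 0, 0]], [15, [1.6, 2, -130], [0, 0, 0]], [15, [1.6, 2, -130], [0, 0, 0]]])

```text
time_s: 38.2
eef_pos: [558.0, 129.3, 130.6]
ee_rot: [0.0, 0.658, 0.753, -0.0]
force: [-7.1, -2.3, 8.4]
grip_width: 0.241
grip_force: 44.1
```

>>> apply_moves(targets=[[15, [0.7, -5, 0], [0, 0, 0]], [15, [1.6, -12, 0], [0, 0, 0]], [15, [2.7, -20, 0], [0, 0, 0]], [15, [3.8, -28, 0], [0, 0, 0]], [15, [4.8, -36, 0], [0, 0, 0]], [15, [5.8, -43, 0], [0, 0, 0]], [15, [6.6, -49, 0], [0, 0, 0]], [15, [7, -52.5, 0], [0, 0, 0]], [15, [7, -52.5, 0], [0, 0, 0]], [15, [7, -52.5, 0], [0, 0, 0]]])

```text
time_s: 39.2
eef_pos: [565.2, 76.6, 130.6]
ee_rot: [0.0, 0.658, 0.753, -0.0]
force: [-6.2, -2.0, 8.9]
grip_width: 0.245
grip_force: 44.1
```

```bash
cat > rest.py <<'E'
from h import *
ci,p,d=snap('wrist'); s=ctrl.sense(); print(np.round(s['eef_pos'],1))
hsv=cv2.cvtColor(p,cv2.COLOR_BGR2HSV); H,S,V=[hsv[...,i].astype(int) for i in range(3)]
C=cloud(ci,d); Z=C[...,2]; th=np.radians(7.65); yh=np.array([-np.sin(th),np.cos(th)])
box=(C[...,0]>470)&(C[...,0]<560)&(C[...,1]>0)&(C[...,1]<190)&(Z>75)&(Z<95)
for n,m,z in (('yel',(H>20)&(H<36)&(S>140)&(V>90),85),('red',((H<8)|(H>172))&(S>120)&(V>70),82.5)):
    q=C[m&box]; print(n,len(q),(q.mean(0),'along',(q[:,:2]@yh).mean()) if len(q) else '')
cv2.imwrite('pics/w6.png',p)
E
python3 rest.py
```

```text
[565.2  76.6 130.6]
yel 159 (array([526.97867409,  53.78391832,  84.31917988]), 'along', np.float64(-16.846878612542593))
red 131 (array([506.58332568,  50.28025429,  82.77970871]), 'along', np.float64(-17.604303069069445))
```

>>> apply_moves(targets=[[15, [0.1, -0.5, 0], [0, 0, 0]], [15, [0.1, -0.8, 0], [0, 0, 0]], [15, [0.1, -0.8, 0], [0, 0, 0]], [15, [0.1, -0.8, 0], [0, 0, 0]]])

```text
time_s: 39.65
eef_pos: [565.2, 76.5, 130.6]
ee_rot: [0.0, 0.658, 0.753, 0.0]
force: [-6.6, 1.3, 9.5]
grip_width: 0.242
grip_force: 44.2
```

```bash
python3 rest.py
```

```text
[565.2  76.5 130.6]
yel 133 (array([527.17791906,  53.71975602,  84.97434158]), 'along', np.float64(-16.936993612143755))
red 132 (array([506.52263203,  50.20402058,  82.79306494]), 'along', np.float64(-17.67177865255628))
```

>>> apply_moves(targets=[[15, [0.1, -0.6, 0], [0, 0, 0]], [15, [0.1, -1.1, 0], [0, 0, 0]], [15, [0.1, -1.1, 0], [0, 0, 0]]])

```text
time_s: 40.0
eef_pos: [565.4, 75.5, 130.6]
ee_rot: [-0.0, 0.658, 0.753, 0.0]
force: [-5.8, 1.3, 9.0]
grip_width: 0.244
grip_force: 44.1
```

```bash
python3 rest.py
```

```text
[565.4  75.4 130.6]
yel 134 (array([527.26299824,  52.69153947,  85.02497078]), 'along', np.float64(-17.967384624380056))
red 131 (array([506.62949332,  49.93986497,  82.90546172]), 'along', np.float64(-17.947808730927495))
```

>>> apply_moves(targets=[[30, [0, 0, 0], [0, 0, 0]], [50, [0, 0, 0], [0, 0, 0]], [60, [0, 0, 0], [0, 0, 0]], [60, [0, 0, 40], [0, 0, 0]], [60, [0, 0, 85], [0, 0, 0]], [60, [0, 0, 120], [0, 0, 0]], [60, [0, 0, 120], [0, 0, 0]], [60, [0, 0, 120], [0, 0, 0]]])

```text
time_s: 40.85
eef_pos: [565.6, 75.0, 248.9]
ee_rot: [0.0, 0.658, 0.753, 0.0]
force: [-0.6, 0.6, -0.9]
grip_width: 0.701
grip_force: 0.0
```

```bash
python3 rest.py
```

```text
[565.2  75.  247.8]
yel 54 (array([527.65650931,  52.81784885,  85.09952714]), 'along', np.float64(-17.894584149628226))
red 44 (array([506.43456378,  49.88175959,  83.18347341]), 'along', np.float64(-17.979447680199204))
```

>>> apply_moves(targets=[[60, [0, -40, 0], [0, 0, 8]], [60, [0, -80, 0], [0, 0, 16]], [60, [0, -120, 0], [0, 0, 24]], [60, [0, -160, 0], [0, 0, 32]], [60, [-2, -200, 0], [0, 0, 40]], [60, [-4, -226, 0], [0, 0, 45]], [60, [-4, -226, -25], [0, 0, 45]], [60, [-4, -226, -25], [0, 0, 45]], [60, [-4, -226, -25], [0, 0, 45]], [60, [-4, -226, -25], [0, 0, 45]]])

```text
time_s: 41.9
eef_pos: [561.8, -150.5, 224.4]
ee_rot: [0.0, 0.319, 0.948, -0.0]
force: [0.3, -0.3, 0.1]
grip_width: 0.703
grip_force: 0.0
```

```bash
python3 dial.py
```

```text
[ 561.9 -150.5  224.6] [ 5.000e-04  3.195e-01  9.476e-01 -1.000e-04] [-0.46  0.44  1.33  0.    1.37 -1.38]
tool y deg 52.74024910975495
bar 1079 ((560.7835693359375, -151.1752166748047), (13.926620483398438, 53.87736892700195), 53.199100494384766) 119.89450429045925
red 164 rmin 33.55067745859401 ang mean -4.799628850447391 [(34, np.float64(-5.6), np.int64(11)), (38, np.float64(-4.8), np.int64(28)), (42, np.float64(-4.9), np.int64(24)), (46, np.float64(-4.9), np.int64(28)), (50, np.float64(-4.8), np.int64(48)), (54, np.float64(-4.4), np.int64(22))]
yel 294 142.82325996753923
plate 4258 83.19134823349225 ((561.0093994140625, -151.2943572998047), 49.982154846191406)
```

>>> apply_moves(squeeze=40, targets=[[60, [-0.8, -0.4, -45], [0, 0, 0]], [60, [-0.8, -0.4, -85], [0, 0, 0]], [60, [-0.8, -0.4, -112], [0, 0, 0]], [60, [-0.8, -0.4, -126], [0, 0, 0]], [60, [-0.8, -0.4, -126], [0, 0, 0]], [60, [-0.8, -0.4, -126], [0, 0, 0]], [40, [-0.8, -0.4, -126], [0, 0, 0]], [25, [-0.8, -0.4, -126], [0, 0, 0]], [10, [-0.8, -0.4, -126], [0, 0, 0]], [10, [-0.8, -0.4, -126], [0, 0, 0]], [10, [-0.8, -0.4, -126], [0, 0, 0]]])

```text
time_s: 43.05
eef_pos: [561.3, -151.1, 98.7]
ee_rot: [0.001, 0.32, 0.948, 0.0]
force: [0.5, 2.6, 5.6]
grip_width: 0.154
grip_force: 40.6
```

>>> apply_moves(targets=[[10, [0, 0, 0], [0, 0, -8]], [10, [0, 0, 0], [0, 0, -16]], [10, [0, 0, 0], [0, 0, -24]], [10, [0, 0, 0], [0, 0, -32]], [10, [0, 0, 0], [0, 0, -40]], [10, [0, 0, 0], [0, 0, -48]], [10, [0, 0, 0], [0, 0, -56]], [10, [0, 0, 0], [0, 0, -64]], [10, [0, 0, 0], [0, 0, -72]], [10, [0, 0, 0], [0, 0, -80]]])

```text
time_s: 44.05
eef_pos: [560.4, -151.3, 98.6]
ee_rot: [-0.0, 0.855, 0.518, -0.0]
force: [-4.7, 1.9, 9.8]
grip_width: 0.152
grip_force: 41.1
```

>>> apply_moves(targets=[[10, [0, 0, 0], [0, 0, -8]], [10, [0, 0, 0], [0, 0, -16]], [10, [0, 0, 0], [0, 0, -24]], [10, [0, 0, 0], [0, 0, -32]], [10, [0, 0, 0], [0, 0, -40]], [10, [0, 0, 0], [0, 0, -48]], [10, [0, 0, 0], [0, 0, -56]], [10, [0, 0, 0], [0, 0, -62]], [10, [0, 0, 0], [0, 0, -66]], [10, [0, 0, 0], [0, 0, -67.3]], [10, [0, 0, 0], [0, 0, -67.3]], [10, [0, 0, 0], [0, 0, -67.3]]])

```text
time_s: 45.25
eef_pos: [560.1, -150.5, 98.6]
ee_rot: [-0.001, 0.999, -0.04, -0.001]
force: [-6.3, 6.6, 10.9]
grip_width: 0.156
grip_force: 41.4
```

```bash
python3 - <<'E'
from h import *
s=ctrl.sense(); q=s['ee_rot'];print(s['wrist_torque'],2*np.degrees(np.arctan2(q[2],q[1]))-90)
E
```

```text
[ 1.10364935  1.11381441 -0.08205293] -94.59369267527768
```

>>> apply_moves(targets=[[20, [0, 0, 0], [0, 0, 0]], [40, [0, 0, 0], [0, 0, 0]], [60, [0, 0, 0], [0, 0, 0]], [60, [0, 0, 0], [0, 0, 0]], [60, [0, 0, 40], [0, 0, 0]], [60, [0, 0, 85], [0, 0, 0]], [60, [0, 0, 125], [0, 0, 0]], [60, [0, 0, 125], [0, 0, 0]], [60, [0, 0, 125], [0, 0, 0]]])

```text
time_s: 46.15
eef_pos: [560.8, -151.5, 223.0]
ee_rot: [0.0, 0.999, -0.04, 0.0]
force: [-0.3, -0.2, -1.6]
grip_width: 0.703
grip_force: 0.0
```

```bash
python3 dial.py; python3 - <<'E'
from h import *
ci,p,d=load('wrist'); u,v=proj(ci,np.array([580.,-151,95])).astype(int); u0,v0=max(u-60,0),max(v-45,0); cv2.imwrite('pics/d1.png',cv2.resize(p[v0:v0+90,u0:u0+120],(800,600),interpolation=cv2.INTER_CUBIC))
E
```

```text
[ 560.4 -151.3  221.8] [-3.000e-04  9.992e-01 -4.020e-02 -6.000e-04] [-0.47  0.44  1.34 -0.    1.36  1.19]
tool y deg -94.60711834870715
bar 1082 ((561.7177734375, -151.84225463867188), (13.77964973449707, 53.847999572753906), 84.88644409179688) 120.01980073253439
red 196 rmin 36.282832928421094 ang mean -4.1830039011730245 [(34, np.float64(-4.1), np.int64(13)), (38, np.float64(-4.0), np.int64(32)), (42, np.float64(-4.1), np.int64(35)), (46, np.float64(-4.3), np.int64(30)), (50, np.float64(-4.3), np.int64(61)), (54, np.float64(-4.4), np.int64(25))]
yel 317 -3.6996138204330955
plate 4170 83.26270410713087 ((561.0027465820312, -151.2945098876953), 49.99266052246094)
```

View pics/d1.png

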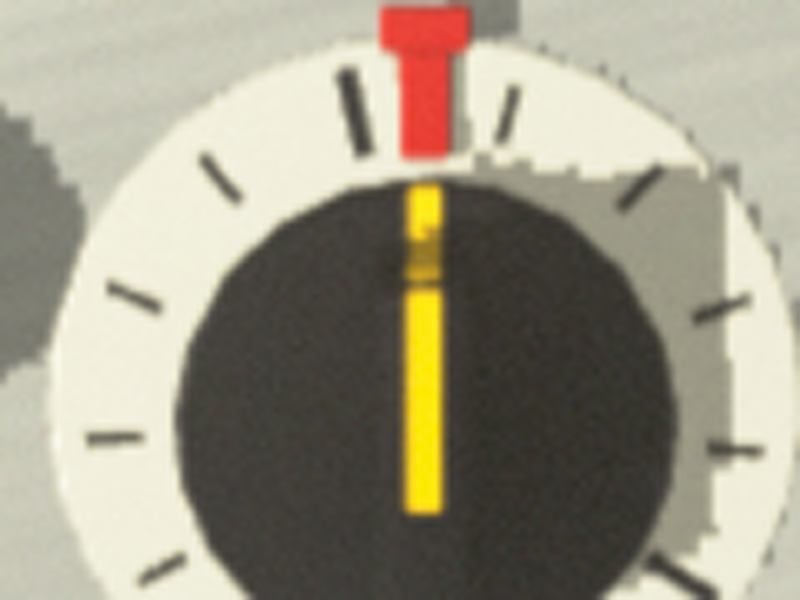

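The crop shows the pointer line (425,190) exactly under the red marker tip (425,157), so the dial is on its mark. One last look before handing in.

```bash
python3 - <<'E'
from h import *
ci,p,d=snap('side'); cv2.imwrite('pics/s9.png',cv2.resize(p,(800,600),interpolation=cv2.INTER_CUBIC))
E
```

```text
(no output)
```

View pics/s9.png

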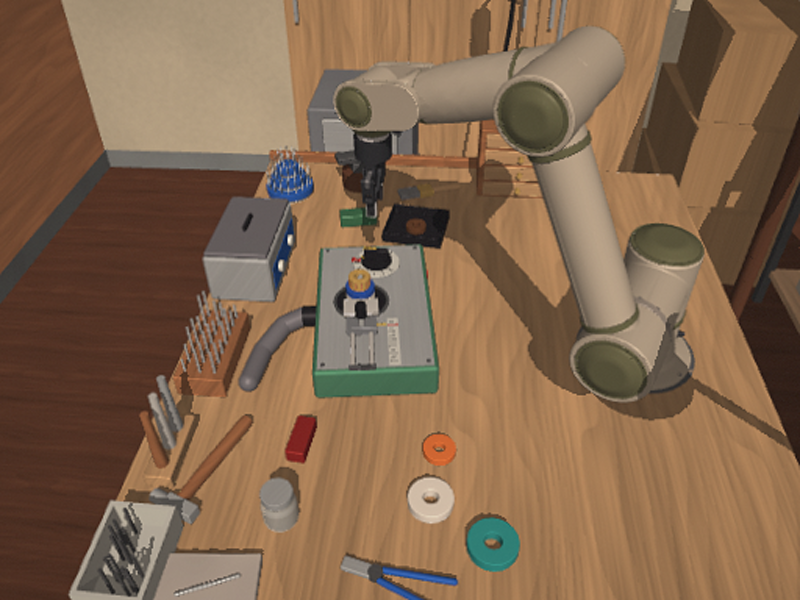

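The side view shows the worn wheel in the tray (416,226), the stack with the collar on top (360,285), the rest in, and the other things on the bench where they were.

```bash
python3 -c "
from rig import ctrl
print(ctrl.finish_job())"
```

```text
the job is handed in; nothing more can be done
None
```

The bangle polisher is refitted and the job handed in at about 46 s: the dial went to zero first, the worn wheel is in the tray, white then blue (no black or pink was on the bench) and the collar are home, the rest is at its red line, and the dial was turned up to the red marker last.

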